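# Load the tube rack that stands among the reagent bottles onto the shaker

## Task

The yellow tube rack in the white storage tray is hemmed in by three reagent bottles: first lift all three bottles out and stand them in the blue tray, then put the rack in the middle of the shaker's platform, square with its edges, and after that put each bottle back on the spot in the storage tray where it stood. Keep the bottles and the rack upright, set everything down gently without dropping it, and leave the small white jar and the orange beaker where they are.

Things in the scene. Friction and masses are not known exactly. Their poses are not given: they have to be found in the camera images.
- bottle_red_center (a point): Reagent bottle of amber glass with a red cap: body 60 mm across and 78 mm high, sloping shoulder, round screw cap 42 mm across and 25 mm high on top, to grip from above; 125 mm high in all, about 0.25 kg. Point: its centre, 62.5 mm above its underside, 50 mm below the middle of the cap; z up. Starts in the white tray close by a long side of the rack.
- bottle_blue_center (a point): Reagent bottle of white plastic with a blue cap: body 60 mm across and 78 mm high, sloping shoulder, round screw cap 42 mm across and 25 mm high on top, to grip from above; 125 mm high in all, about 0.25 kg. Point: its centre, 62.5 mm above its underside, 50 mm below the middle of the cap; z up. Starts in the white tray close by a long side of the rack.
- bottle_green_center (a point): Reagent bottle of clear plastic with a green cap: body 60 mm across and 78 mm high, sloping shoulder, round screw cap 42 mm across and 25 mm high on top, to grip from above; 125 mm high in all, about 0.25 kg. Point: its centre, 62.5 mm above its underside, 50 mm below the middle of the cap; z up. Starts in the white tray close by a long side of the rack.
- rack_center (a point): Yellow tube rack, a closed block 56 mm (its x) by 98 mm (its y) by 46 mm high, tube caps standing 5 mm above its top; about 0.16 kg. Point: its centre, 23 mm above its underside. Grip it from above across the 56 mm, fingers on the long sides. There the bottles stand, 2 to 9 mm away: two on the side nearer the robot, one on the far side.
- storage_tray: Fixed white storage tray, 220 mm (x) by 210 mm (y); floor and walls 4 mm thick, rim 14 mm above the bench. Origin: centre of its underside, on the bench; x points away from the robot, z up. The bottles, the rack and the jar stand on its floor.
- side_tray: Fixed blue tray, 260 mm (x) by 170 mm (y), inside 252 by 162 mm; floor and walls 4 mm thick, rim 16 mm above the bench. Origin: centre of its underside, on the bench; x points away from the robot, z up. Left or right of the storage tray. Only the beaker stands in it, at its end near the robot (x -0.095 to -0.075 m in its frame).
- platform (a point): Centre of the black rubber mat, 146 mm square, on the platform of the orbital shaker: a fixed white machine, 210 mm deep (x), 165 mm wide, on the other side of the storage tray from the blue tray. The mat's top is 86 mm above the bench; the metal rim stands 4 mm above the mat. x and y run along the platform's edges, z up. It does not move.
- jar_center (a point): Small white jar with a black lid, 40 mm across, 62 mm high, loose in the far left corner of the storage tray; not to be moved. The point is its centre, half-way up.
- beaker_center (a point): Small orange beaker, 44 mm across its rim, 58 mm high, loose in the blue tray; not to be moved. The point is its centre, half-way up.
Mind the look-alikes: they are no part of the job. Of the things that look like the part that bears rack_center, the largest one is meant.

How it is judged:
By the outcome, as a careful person would: the job done as asked, in the order asked, and still so for the second after the job is handed in, with the robot touching nothing.
It also fails if it takes over 136 s, if anything falls off the work surface, if the arm or the gripper's body presses on something with over 40 N, if the wrist force passes 120 N, or if a joint passes its speed limit or range.

## Robot

A 6-joint arm with a two-finger parallel gripper is mounted at the origin on the work surface. World frame = base frame: x ahead of the robot, y to its left, z up, the work surface at z = 0. Lengths are in m, angles in degrees, forces in N, time in s.
With the tool pointing down it reaches from about 0.3 to 0.75 m from the base axis. Payload 8.5 kg.
Tool frame: the origin (TCP) lies on the centre line of the jaws, within the pads' length; the fingertips stand 17 mm ahead of it and the grasp point (between the pads) lies 2 mm behind it (env.tip_extent is the distance from the TCP to the fingertips, in m); z points along the fingers, y is the direction in which the jaws open and shut (so a half turn about z gives the same grasp; the last joint's range is limited). The gripper opens to 85 mm and grips with 20 to 120 N. Pads are 22 mm wide; open, the fingers measure 114 mm over their backs; the gripper's body (76 mm by 85 mm) begins 54 mm behind the grasp point. The pads swing forward as they close: fully open they stand 13 mm farther back than shut.
Start: joints at [-81.95, 21.807, 74.336, -0, 83.858, -12.336], TCP at [0.192, -0.516, 0.21] pointing down, gripper open.
Joint ranges: [-178.18, 178.18], [-50.72, 133.34], [12.68, 142.11], [-81.47, 261.47], [9.98, 163.14], [-165.26, 165.26]. Speed limits (degrees/s): [136.94, 136.94, 180, 180, 180, 180].

## Interface

Orientations are given as a 3x3 rotation matrix whose columns are the frame's x, y, z axes.
In Python, from rig import telemetry, get_image, camera_params, close_job, env gives the robot as it stands.
- The arm moves only by the tool apply_moves, never from a script. Its argument "motion" is a list of rows, each an object of numbers: "tx", "ty", "tz": the shift along the tool's x, y, z in cm; "turn": the turn about the tool's z in degrees; "jaw": the gripper's target within -1 to 1 (fully open at 1, half-way at 0, shut at -1). In form: [{"tx": .., "ty": .., "tz": .., "turn": .., "jaw": ..}, ...]. A call has 1 to 5 rows; each row is the pose to reach, as a shift and turn from the pose measured when the call began, along the tool's axes at that moment; what a row does not reach only later rows make up. A row lasts 1/12 s, in which the tool goes at most 41.7 mm and 7.16 degrees, less where a joint would pass 70% of its speed; a pose out of reach is approached as far as the arm can. A call with a gripper value outside its range is refused whole. The fingers move at their own pace and stop on an object; "squeeze" is the grip in N (left out, the last holds). Time passes only in rows, so rows that repeat a pose let the fingers close. It gives the time, the measured TCP pose, the force and the opening at its end, in the units of the state.
- telemetry.observe(): the state, without advancing time (a new reading comes with each control period).
- get_image(name): name is "side" or "top" or "wrist"; returns (picture, depth): 420x560x3 uint8, red, green, blue; 420x560 float32, m along the optical axis (not along the pixel's ray), 0 where there is no reading.
- camera_params(name): a dict with "fx", "fy", "cx", "cy" (pixels), "rvec" (rotation vector, rad) and "tvec" (3), from world to camera coordinates, as OpenCV has them. Camera axes: x right, y down, z forward; pixel columns grow to the right and rows downward; lengths in m; the calibration is good to about 2 mm. A picture is of the moment at which its call begins: read the wrist's pose just before it. camera_params takes no time and is no camera call; for the wrist camera it gives the pose at the moment of the call.
- close_job(): hands the job in, once; it reports no verdict.
The state is a dict: "time_s": time; "q": joint angles; "qvel": joint speeds; "joint_efforts": joint torques, N m; "position": TCP position; "tool_rot": TCP orientation; "ft_force": force on the tool from outside, world axes, zero at the start; "wrist_torque": the same for the moment, N m; "grip_width": finger opening in m.
Only numpy, scipy, OpenCV 4.12 (cv2) and the standard library are available. Lean on these libraries where they do the work, as an engineer would, in place of code of your own. Each camera call takes 0.05 s, during which the arm holds its last target. There are 200 camera calls.

## Working session

There is one attempt and no reset: what is moved stays moved. The work goes in short steps, Python scripts to look and compute and a tool call to move; the robot and the scene stay as the last step left them, time stands still between calls to the robot, and variables do not carry over. Pictures are saved under pics/ and viewed, about 12 in all and at most 16, crops included, and the job is handed in when it is done.

Besides the shell and the picture viewer there is one more tool, called as name(argument=value, ...) on one line, values as JSON. apply_moves: Moves the arm, as the interface text tells. Its arguments: {"type":"object","properties":{"motion":{"type":"array"},"squeeze":{"type":"number"}},"required":["motion"]}

```bash
mkdir -p pics; ls; python3 - <<'E'
from rig import telemetry,get_image,camera_params,env
import cv2
s=telemetry.observe();print({k:(v.tolist() if hasattr(v,'tolist') else v) for k,v in s.items()})
for n in ("top","side"):
    p,d=get_image(n);cv2.imwrite(f"pics/{n}0.png",p[:,:,::-1]);print(n,camera_params(n))
print([a for a in dir(env) if a[0]!='_'])
E
```

```text
pics
{'time_s': 0.0, 'q': [-81.94902310895941, 21.84192466483936, 74.38489356613873, -0.0015888647002894633, 83.85862108283271, -12.335973806319041], 'qvel': [-0.10163529668972443, -0.1003923146616727, 0.05062134624818407, 0.04715755598644244, -0.0461588693398967, 0.014854171970412158], 'joint_efforts': [-0.0017817133266362362, -44.84663486480713, -23.127994537353516, -0.000221172613237286, 0.004878774052485824, 1.9170467879803255e-06], 'position': [0.19153911435388152, -0.5152220066636641, 0.2097022246399401], 'tool_rot': [[0.9373603474059657, 0.34836119666945714, -0.00023614823980307731], [0.34836115462095496, -0.9373592359865128, 0.0014726377478199025], [0.0002916541144497812, -0.0014626571043790928, -0.9999988877854176]], 'ft_force': [-0.10105414935343246, -0.16704591747129544, 0.17191030038899682], 'wrist_torque': [-0.019110803989183425, -0.0031039430795450716, 0.013679989602570433], 'grip_width': 0.08567579209958065}
top {'fx': 501.7119987984521, 'fy': 501.7119987984521, 'cx': 282.4022270085113, 'cy': 209.6076983682829, 'rvec': array([ 2.13404515, -2.16160638,  0.12208464]), 'tvec': array([0.02930774, 0.53084426, 1.2999266 ])}
side {'fx': 521.4081367490941, 'fy': 521.4081367490941, 'cx': 286.49848564142496, 'cy': 209.96620671761602, 'rvec': array([ 0.4164319 , -2.67147939,  1.29576705]), 'tvec': array([0.50543091, 0.17193013, 1.13958096])}
['MotionError', 'tip_extent']
```

View pics/top0.png

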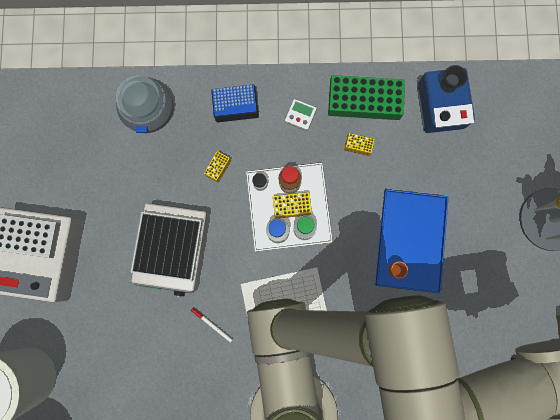

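View pics/side0.png

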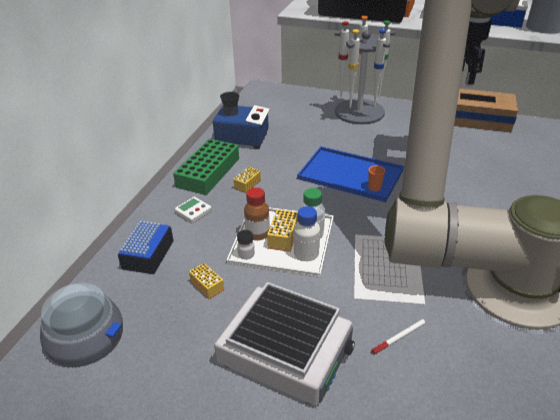

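The top view shows the storage tray at about (290,206), with red cap (290,173), blue (277,229), green (305,225) and the rack (292,204). The blue tray is at (412,240), the mat at (168,247), the jar at (260,181) and the beaker at (399,270). The side view agrees with this.

```bash
cat > h.py <<'E'
import numpy as np,cv2
from rig import telemetry,get_image,camera_params,env
def cam(n):
    c=camera_params(n);R,_=cv2.Rodrigues(np.array(c['rvec'],float));return c,R,np.array(c['tvec'],float).ravel()
def rays(n,uv,z,C=None):
    c,R,t=C or cam(n);uv=np.asarray(uv,float).reshape(-1,2)
    d=np.c_[(uv[:,0]-c['cx'])/c['fx'],(uv[:,1]-c['cy'])/c['fy'],np.ones(len(uv))]@R
    o=-R.T@t;return o+d*((z-o[2])/d[:,2])[:,None]
def cloud(d,C):
    c,R,t=C;v,u=np.indices(d.shape);P=np.stack([(u-c['cx'])/c['fx']*d,(v-c['cy'])/c['fy']*d,d],-1)
    return (P-t)@R
def hsv(p): return cv2.cvtColor(p,cv2.COLOR_RGB2HSV)
def mask(p,h0,h1,s,v0,v1=255,box=None):
    H=hsv(p);m=cv2.inRange(H,(h0,s,v0),(h1,255,v1))
    if h0<0:m=cv2.inRange(H,(0,s,v0),(h1,255,v1))|cv2.inRange(H,(180+h0,s,v0),(180,255,v1))
    if box:
        b=np.zeros_like(m);b[box[1]:box[3],box[0]:box[2]]=1;m=m*b
    n,l,st,_=cv2.connectedComponentsWithStats(m)
    return l==1+np.argmax(st[1:,4])
def rect(m,n,z,C=None):
    c=max(cv2.findContours(m.astype(np.uint8),0,2)[0],key=cv2.contourArea)
    c=cv2.convexHull(c)
    w=rays(n,c,z,C)[:,:2].astype(np.float32)*1000
    (x,y),(a,b),g=cv2.minAreaRect(w);return np.round([x,y,a,b,g],1)
E
python3 - <<'E'
from h import *
p,d=get_image("top");C=cam("top");X=cloud(d,C)
print("cam",-C[1].T@C[2])
for nm,a in dict(red=(-8,8,120,60,255,(270,155,310,200)),blue=(100,125,120,60,255,(260,210,330,250)),green=(45,80,120,40,255,(260,200,330,250)),yellow=(20,35,120,100,255,(265,185,320,225)),jar=(0,180,0,0,70,(248,168,270,192)),beaker=(5,18,120,60,255,(385,255,412,282))).items():
    m=mask(p,*a);P=X[m&(d>0)];z=np.percentile(P[:,2],90);T=P[abs(P[:,2]-z)<.005]
    print(nm,m.sum(),'z',z.round(4),'mid',((T.max(0)+T.min(0))/2).round(4),'ext',np.ptp(T,0).round(4), T.mean(0).round(4))
m=mask(p,20,35,120,100,255,(265,185,320,225));print('rack',rect(m,"top",.052))
print('blue',rect(mask(p,100,125,120,60,255,(360,170,460,310)),"top",.016))
print('mat',rect(mask(p,0,180,0,0,75,(130,200,205,290)),"top",.086))
# white tray via height
w=hsv(p);m=((w[...,1]<40)&(w[...,2]>200));m[:155]=0;m[260:]=0;m[:,:235]=0;m[:,340:]=0
n,l,st,_=cv2.connectedComponentsWithStats(m.astype(np.uint8));print('white',rect(l==1+np.argmax(st[1:,4]),"top",.014))
for u,v in((168,247),(292,240),(412,220),(292,204)):print(X[v,u].round(4))
E
```

```text
cam [0.35991425 0.00350514 1.35753939]
red 252 z 0.1326 mid [0.6092 0.0012 0.1321] ext [0.0391 0.0399 0.009 ] [0.6091 0.0022 0.1304]
blue 228 z 0.1323 mid [0.4735 0.035  0.1317] ext [0.0398 0.0395 0.0087] [0.474  0.0358 0.1301]
green 224 z 0.1323 mid [ 0.4811 -0.034   0.132 ] ext [0.0378 0.0393 0.0094] [ 0.4806 -0.0351  0.1301]
yellow 559 z 0.0542 mid [ 0.5437 -0.003   0.0541] ext [0.063  0.0995 0.0099] [ 0.5424 -0.0034  0.0519]
jar 145 z 0.0696 mid [0.6072 0.0824 0.0688] ext [0.0344 0.0316 0.0084] [0.6062 0.0826 0.0675]
beaker 245 z 0.0623 mid [ 0.3704 -0.2739  0.0621] ext [0.0407 0.042  0.0088] [ 0.3694 -0.2757  0.0615]
rack [541.   -2.3  60.1  97.3   5.2]
blue [ 446.8 -321.3  172.3  259.8   82.5]
mat [435.9 319.3 146.3 146.   81.2]
white [543.1   6.4 218.2 208.6   6. ]
[0.4326 0.3131 0.0878]
[ 0.4521 -0.002   0.0029]
[ 0.5013 -0.3254  0.0102]
[ 0.5434 -0.0031  0.0522]
```

apply_moves(motion=[{"turn":-7},{"turn":-14},{"turn":-21},{"turn":-28},{"turn":-35}])

```text
invalid input
```

apply_moves(motion=[{"turn":-7},{"turn":-14},{"turn":-21},{"turn":-28},{"turn":-35}])

```text
invalid input
```

```bash
cat > go.py <<'E'
import sys
from h import *
# usage: go.py x y z yaw  -> shift in tool cm and turn deg (yaw = heading of tool y)
def go(x,y,z,yaw=None):
    s=telemetry.observe();R=np.array(s['tool_rot']);d=np.array([x,y,z])-s['position']
    h=np.degrees(np.arctan2(R[1,1],R[0,1]));t=0 if yaw is None else -((yaw-h+90)%180-90)
    print('t',round(s['time_s'],2),'pos',np.round(s['position'],4),'yaw',round(h,2),'F',np.round(s['ft_force'],1),'w',round(s['grip_width'],4),'shift_cm',np.round(R.T@d*100,2),'turn',round(t,2),'q6',round(s['q'][5],1))
if __name__=='__main__':go(*map(float,sys.argv[1:]))
E
python3 go.py .481 -.034 .21 6
```

```text
t 0.15 pos [ 0.1915 -0.5153  0.2098] yaw -69.61 F [0.5 0.4 0.1] w 0.0851 shift_cm [ 4.390e+01 -3.503e+01  3.000e-02] turn -75.61 q6 -12.3
```

All keys are needed in each row.

apply_moves(motion=[{"tx":0,"ty":0,"tz":0,"turn":-7,"jaw":1},{"tx":0,"ty":0,"tz":0,"turn":-14,"jaw":1},{"tx":0,"ty":0,"tz":0,"turn":-21,"jaw":1},{"tx":0,"ty":0,"tz":0,"turn":-28,"jaw":1},{"tx":0,"ty":0,"tz":0,"turn":-35,"jaw":1}], squeeze=40)

```text
time_s: 0.57
position: [0.1915, -0.5152, 0.2096]
tool_rot: [[0.563, 0.826, -0.0], [0.826, -0.563, 0.002], [0.001, -0.001, -1.0]]
ft_force: [-0.3, 0.1, 0.6]
grip_width: 0.0857
```

apply_moves(motion=[{"tx":0,"ty":0,"tz":0,"turn":-7,"jaw":1},{"tx":0,"ty":0,"tz":0,"turn":-14,"jaw":1},{"tx":0,"ty":0,"tz":0,"turn":-21,"jaw":1},{"tx":0,"ty":0,"tz":0,"turn":-28,"jaw":1},{"tx":0,"ty":0,"tz":0,"turn":-35,"jaw":1}])

```text
time_s: 0.98
position: [0.1915, -0.515, 0.2093]
tool_rot: [[-0.019, 1.0, -0.0], [1.0, 0.019, 0.002], [0.002, -0.0, -1.0]]
ft_force: [-0.4, -0.7, -0.2]
grip_width: 0.0852
```

```bash
python3 go.py .481 -.034 .21 6
```

```text
t 0.98 pos [ 0.1915 -0.515   0.2093] yaw 1.08 F [-0.4 -0.7 -0.2] w 0.0852 shift_cm [4.755e+01 2.985e+01 4.000e-02] turn -4.92 q6 -83.0
```

apply_moves(motion=[{"tx":3.4,"ty":2.1,"tz":0,"turn":0,"jaw":1},{"tx":6.8,"ty":4.2,"tz":0,"turn":0,"jaw":1},{"tx":10.2,"ty":6.4,"tz":0,"turn":0,"jaw":1},{"tx":13.6,"ty":8.5,"tz":0,"turn":0,"jaw":1},{"tx":17,"ty":10.7,"tz":0,"turn":0,"jaw":1}])

```text
time_s: 1.4
position: [0.2957, -0.3412, 0.2095]
tool_rot: [[-0.018, 1.0, -0.0], [1.0, 0.018, 0.003], [0.003, -0.0, -1.0]]
ft_force: [0.8, -0.4, 1.2]
grip_width: 0.0855
```

apply_moves(motion=[{"tx":3.4,"ty":2.1,"tz":0,"turn":0,"jaw":1},{"tx":6.8,"ty":4.2,"tz":0,"turn":0,"jaw":1},{"tx":10.2,"ty":6.4,"tz":0,"turn":0,"jaw":1},{"tx":13.6,"ty":8.5,"tz":0,"turn":0,"jaw":1},{"tx":17,"ty":10.7,"tz":0,"turn":0,"jaw":1}])

```text
time_s: 1.82
position: [0.4, -0.1674, 0.21]
tool_rot: [[-0.018, 1.0, -0.0], [1.0, 0.018, 0.003], [0.003, -0.0, -1.0]]
ft_force: [0.9, 0.1, 0.5]
grip_width: 0.0858
```

apply_moves(motion=[{"tx":3.4,"ty":2.1,"tz":0,"turn":0,"jaw":1},{"tx":6.8,"ty":4.2,"tz":0,"turn":0,"jaw":1},{"tx":10.2,"ty":6.4,"tz":0,"turn":-5,"jaw":1},{"tx":13.5,"ty":8.5,"tz":0,"turn":-5,"jaw":1},{"tx":13.5,"ty":8.5,"tz":0,"turn":-5,"jaw":1}])

```text
time_s: 2.23
position: [0.4845, -0.0258, 0.2101]
tool_rot: [[-0.111, 0.994, 0.0], [0.994, 0.111, 0.004], [0.004, 0.001, -1.0]]
ft_force: [-0.9, -0.4, -0.8]
grip_width: 0.0853
```

```bash
python3 go.py .481 -.034 .21 6; python3 - <<'E'
from h import *
C=cam("wrist");p,d=get_image("wrist");cv2.imwrite("pics/w1.png",p[:,:,::-1]);print(-C[1].T@C[2],C[1].round(2).tolist())
E
```

```text
t 2.23 pos [ 0.4845 -0.0258  0.2101] yaw 6.38 F [-0.9 -0.4 -0.8] w 0.0853 shift_cm [-0.78 -0.44  0.  ] turn 0.38 q6 -23.6
[0.4746097  0.05367091 0.3741483 ] [[0.99, 0.11, 0.0], [0.11, -0.94, 0.31], [0.03, -0.31, -0.95]]
```

View pics/w1.png

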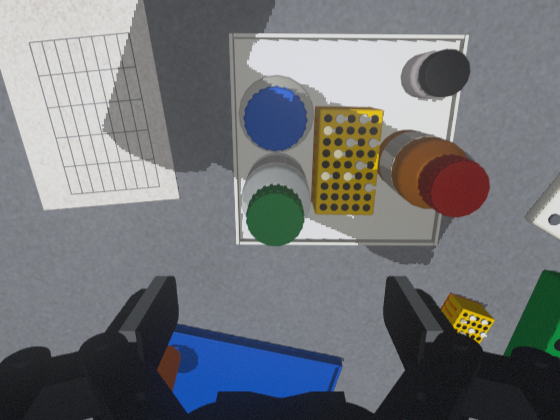

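Wrist view: blue cap (275,118), green (275,215), red (453,186), rack (348,160), jar (437,75). All bottles are upright, and this view is close enough to measure from.

```bash
cat > meas.py <<'E'
from h import *
def caps(boxes,z0=.129,zt=.003,n="wrist"):
    C=cam(n);p,d=get_image(n);X=cloud(d,C)
    hs=dict(red=(-8,8,120,50),blue=(100,125,120,50),green=(45,80,100,30))
    for k,b in boxes.items():
        m=mask(p,*hs[k],255,b);P=X[m&(d>0)];zz=np.percentile(P[:,2],90);mm=m&(abs(X[...,2]-np.median(P[abs(P[:,2]-zz)<.004][:,2]))<.004)
        c=cv2.convexHull(np.argwhere(mm)[:,::-1].astype(np.int32))
        w=rays(n,c,z0,C)[:,:2].astype(np.float32)*1000
        (cc,r)=cv2.minEnclosingCircle(w);T=X[mm];print(k,n,'z',round(zz,4),'circ',np.round(cc,1),'r',round(r,1),'cloudmid',((T.max(0)+T.min(0))/2*1000).round(1)[:2])
    return p,d,C,X
E
python3 - <<'E'
from meas import *
p,d,C,X=caps(dict(blue=(235,75,320,160),green=(235,170,320,250),red=(400,140,500,225)))
m=mask(p,20,35,120,100,255,(305,100,395,225))
P=X[m&(d>0)];z=np.median(P[:,2]);print('rack z',z.round(4));m&=abs(X[...,2]-z)<.006
print('rack',rect(m,"wrist",.050,C))
m=(X[...,2]>.006)&(X[...,2]<.022)&(d>0);m[:25]=0;m[255:]=0;m[:,:220]=0;m[:,475:]=0
m|=(hsv(p)[...,1]<35)&(hsv(p)[...,2]>170)&(np.indices(m.shape)[1]>222)&(np.indices(m.shape)[1]<480)&(np.indices(m.shape)[0]<250)
print('tray',rect(m,"wrist",.014,C))
E
```

```text
blue wrist z 0.13 circ [473.1  35.7] r 20.9 cloudmid [473.1  35.8]
green wrist z 0.1299 circ [480.6 -33.8] r 21.5 cloudmid [480.3 -34.4]
red wrist z 0.1297 circ [606.6   3.2] r 21.9 cloudmid [607.5   2.3]
rack z 0.05
rack [542.4  -1.8  55.6  97.4   5.6]
tray [542.    6.5 219.2 209.6   6.1]
```

apply_moves(motion=[{"tx":-0.8,"ty":-0.4,"tz":0,"turn":0.4,"jaw":1},{"tx":-0.8,"ty":-0.4,"tz":0,"turn":0.4,"jaw":1},{"tx":-0.8,"ty":-0.4,"tz":2,"turn":0.4,"jaw":1},{"tx":-0.8,"ty":-0.4,"tz":4.5,"turn":0.4,"jaw":1},{"tx":-0.8,"ty":-0.4,"tz":6,"turn":0.4,"jaw":1}])

```text
time_s: 2.75
position: [0.4783, -0.0393, 0.1483]
tool_rot: [[-0.098, 0.995, -0.003], [0.995, 0.098, 0.003], [0.003, -0.002, -1.0]]
ft_force: [0.5, -0.5, 0.2]
grip_width: 0.0854
```

```bash
python3 go.py .4805 -.034 .118 6
```

```text
t 2.75 pos [ 0.4783 -0.0393  0.1483] yaw 5.62 F [ 0.5 -0.5  0.2] w 0.0854 shift_cm [0.5  0.27 3.03] turn -0.38 q6 -24.6
```

apply_moves(motion=[{"tx":0.5,"ty":0.3,"tz":0,"turn":-0.4,"jaw":1},{"tx":0.5,"ty":0.3,"tz":0.5,"turn":-0.4,"jaw":1},{"tx":0.5,"ty":0.3,"tz":2,"turn":-0.4,"jaw":1},{"tx":0.5,"ty":0.3,"tz":3,"turn":-0.4,"jaw":1},{"tx":0.5,"ty":0.3,"tz":3,"turn":-0.4,"jaw":1}])

```text
time_s: 3.17
position: [0.4803, -0.0343, 0.1178]
tool_rot: [[-0.104, 0.995, -0.004], [0.995, 0.104, 0.004], [0.004, -0.004, -1.0]]
ft_force: [-0.4, -0.0, 0.3]
grip_width: 0.0854
```

```bash
python3 go.py .4805 -.034 .118 6
```

```text
t 3.17 pos [ 0.4803 -0.0343  0.1178] yaw 5.97 F [-0.4 -0.   0.3] w 0.0854 shift_cm [ 0.03  0.02 -0.02] turn -0.03 q6 -24.3
```

apply_moves(motion=[{"tx":0,"ty":0,"tz":0,"turn":0,"jaw":-1},{"tx":0,"ty":0,"tz":0,"turn":0,"jaw":-1},{"tx":0,"ty":0,"tz":0,"turn":0,"jaw":-1},{"tx":0,"ty":0,"tz":0,"turn":0,"jaw":-1},{"tx":0,"ty":0,"tz":0,"turn":0,"jaw":-1}], squeeze=50)

```text
time_s: 3.58
position: [0.4805, -0.0344, 0.1182]
tool_rot: [[-0.104, 0.995, -0.003], [0.995, 0.104, 0.003], [0.004, -0.003, -1.0]]
ft_force: [-0.5, 0.2, -1.4]
grip_width: 0.0255
```

apply_moves(motion=[{"tx":0,"ty":0,"tz":0,"turn":0,"jaw":-1},{"tx":0,"ty":0,"tz":0,"turn":0,"jaw":-1},{"tx":0,"ty":0,"tz":0,"turn":0,"jaw":-1},{"tx":0,"ty":0,"tz":0,"turn":0,"jaw":-1},{"tx":0,"ty":0,"tz":0,"turn":0,"jaw":-1}])

```text
time_s: 4.0
position: [0.4805, -0.0344, 0.1182]
tool_rot: [[-0.104, 0.995, -0.003], [0.995, 0.104, 0.003], [0.004, -0.003, -1.0]]
ft_force: [-0.3, -0.2, 1.1]
grip_width: -0.0
```

```bash
python3 go.py .526 -.374 .218 6
```

```text
t 4.0 pos [ 0.4805 -0.0344  0.1182] yaw 5.97 F [-0.3 -0.2  1.1] w -0.0 shift_cm [-34.22   0.96 -10.1 ] turn -0.03 q6 -24.3
```

```bash
python3 - <<'E'
from h import *
C=cam("wrist");p,d=get_image("wrist");q,_=get_image("side")
c=cv2.resize(q[160:280,220:380],(560,420));cv2.imwrite("pics/w2.png",cv2.resize(np.hstack([p,c]),(800,300))[:,:,::-1])
E
```

```text
(no output)
```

View pics/w2.png

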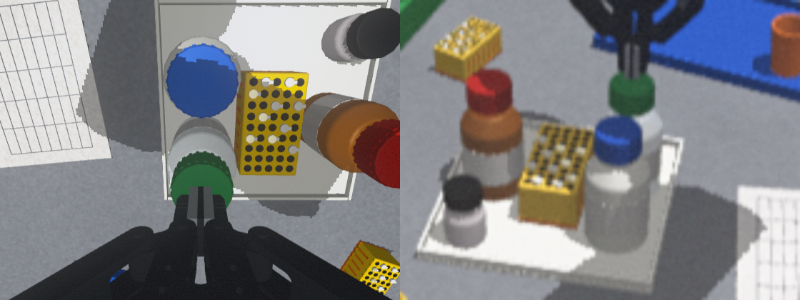

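The fingers closed above the green cap (pixel 200,190 in the left half) without holding it, and the bottle still stands. I'll measure where the fingertips really are.

```bash
python3 - <<'E'
from h import *
print(env.tip_extent)
for n in("wrist","side"):
    C=cam(n);p,d=get_image(n);X=cloud(d,C)
    m=(hsv(p)[...,2]<90)&(hsv(p)[...,1]<120)&(d>0)&(abs(X[...,0]-.4805)<.03)&(abs(X[...,1]+.034)<.03)&(X[...,2]<.25)&(X[...,2]>.09)
    P=X[m];print(n,m.sum(),np.percentile(P[:,2],[0,1,2,5,20]).round(4),P[P[:,2]<np.percentile(P[:,2],5)].mean(0).round(4),P.max(0).round(3),P.min(0).round(3))
    if n=="wrist":
        for v in range(240,300,6):print(v,X[v,282].round(4),p[v,282])
m=mask(p,45,80,100,30,255,(220,160,380,280));P=X[m];print(P[:,2].max(),P.mean(0))
E
```

```text
0.017
wrist 25196 [0.106  0.1127 0.1177 0.1458 0.1838] [ 0.4785 -0.0184  0.1207] [ 0.51  -0.013  0.227] [ 0.451 -0.048  0.106]
240 [ 0.4788 -0.0198  0.1293] [ 46 102  61]
246 [ 0.4792 -0.0233  0.1282] [ 44 100  58]
252 [ 0.4795 -0.0263  0.1282] [43 99 57]
258 [ 0.4798 -0.029   0.129 ] [39 99 56]
264 [ 0.4792 -0.0233  0.1465] [38 40 38]
270 [ 0.4792 -0.0234  0.1515] [33 38 37]
276 [ 0.4792 -0.0233  0.1568] [35 39 37]
282 [ 0.4792 -0.0237  0.1607] [33 38 38]
288 [ 0.4792 -0.0233  0.1656] [34 37 36]
294 [ 0.4791 -0.0229  0.1705] [33 36 36]
side 881 [0.1063 0.1089 0.1109 0.1144 0.1539] [ 0.4755 -0.0214  0.111 ] [ 0.51  -0.013  0.25 ] [ 0.451 -0.054  0.106]
0.1340091116215428 [ 0.47676565 -0.02708034  0.12445931]
```

The tips are at z≈0.143 with the fingers shut, not the 0.101 the TCP reading implies. I'll open them and measure again.

apply_moves(motion=[{"tx":0,"ty":0,"tz":-1,"turn":0,"jaw":1},{"tx":0,"ty":0,"tz":-1,"turn":0,"jaw":1},{"tx":0,"ty":0,"tz":-1,"turn":0,"jaw":1},{"tx":0,"ty":0,"tz":-1,"turn":0,"jaw":1},{"tx":0,"ty":0,"tz":-1,"turn":0,"jaw":1}])

```text
time_s: 4.62
position: [0.4804, -0.0343, 0.1279]
tool_rot: [[-0.104, 0.995, -0.004], [0.995, 0.104, 0.004], [0.004, -0.003, -1.0]]
ft_force: [1.0, 0.4, 0.6]
grip_width: 0.0606
```

apply_moves(motion=[{"tx":0,"ty":0,"tz":0,"turn":0,"jaw":1},{"tx":0,"ty":0,"tz":0,"turn":0,"jaw":1},{"tx":0,"ty":0,"tz":0,"turn":0,"jaw":1}])

```text
time_s: 4.87
position: [0.4803, -0.0343, 0.1277]
tool_rot: [[-0.104, 0.995, -0.004], [0.995, 0.104, 0.004], [0.004, -0.004, -1.0]]
ft_force: [0.3, -0.2, 0.2]
grip_width: 0.0855
```

```bash
python3 go.py .4805 -.034 .118 6; python3 - <<'E'
from h import *
C=cam("wrist");p,d=get_image("wrist");X=cloud(d,C);cam0=-C[1].T@C[2];print('cam',cam0,cam0-np.array(telemetry.observe()['position']))
H=hsv(p)
for y0,y1 in((-.06,-.045),(-.045,-.034),(-.034,-.025),(-.025,-.015)):
  for sgn in(-1,1):
    m=(H[...,2]<80)&(H[...,1]<90)&(d>0)&(X[...,1]>y0)&(X[...,1]<y1)&(sgn*(X[...,0]-.4805)>.03)&(abs(X[...,0]-.4805)<.07)&(X[...,2]<.25)&(X[...,2]>.11)
    P=X[m]
    if len(P):print(y0,sgn,len(P),np.percentile(P[:,2],[0,1,3,10]).round(4),P[np.argmin(P[:,2])].round(4))
cv2.imwrite("pics/w3.png",p[:,:,::-1])
E
```

```text
t 4.87 pos [ 0.4803 -0.0343  0.1277] yaw 5.97 F [ 0.3 -0.2  0.2] w 0.0855 shift_cm [0.03 0.03 0.97] turn -0.03 q6 -24.3
cam [0.47168142 0.0453051  0.29175572] [-0.00863549  0.07964733  0.16402212]
-0.06 -1 581 [0.162  0.1637 0.1655 0.1704] [ 0.4377 -0.046   0.162 ]
-0.045 -1 3435 [0.162  0.1642 0.1674 0.1782] [ 0.4367 -0.0357  0.162 ]
-0.045 1 654 [0.1617 0.1626 0.1642 0.1682] [ 0.5232 -0.038   0.1617]
-0.034 -1 7632 [0.1625 0.168  0.1722 0.1822] [ 0.4364 -0.0326  0.1625]
-0.034 1 2572 [0.1612 0.1636 0.1665 0.1764] [ 0.5221 -0.0274  0.1612]
-0.025 -1 2445 [0.2179 0.2201 0.2211 0.2232] [ 0.4443 -0.0228  0.2179]
-0.025 1 8393 [0.1618 0.1674 0.1712 0.1817] [ 0.5215 -0.0234  0.1618]
```

View pics/w3.png

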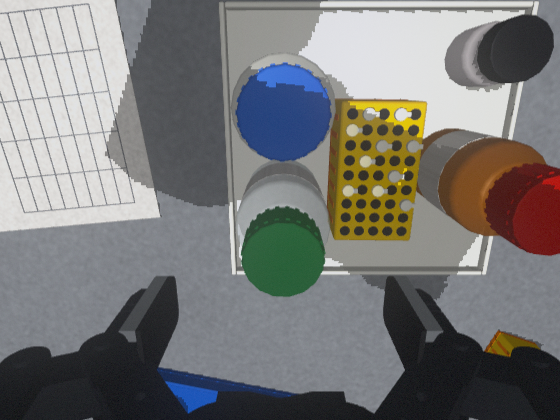

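The wrist view shows open fingers at (150,310) and (410,310) with the cap between and below them. The tips measure 34 mm above the reported TCP, so the reading is about 40 mm low along z. The xy position agrees. To grip the cap I need TCP z≈0.075.

apply_moves(motion=[{"tx":0,"ty":0,"tz":1.5,"turn":0,"jaw":1},{"tx":0,"ty":0,"tz":3,"turn":0,"jaw":1},{"tx":0,"ty":0,"tz":4.3,"turn":0,"jaw":1},{"tx":0,"ty":0,"tz":5.2,"turn":0,"jaw":1},{"tx":0,"ty":0,"tz":5.2,"turn":0,"jaw":1}])

```text
time_s: 5.33
position: [0.4793, -0.0339, 0.0743]
tool_rot: [[-0.104, 0.995, -0.007], [0.995, 0.104, 0.005], [0.005, -0.006, -1.0]]
ft_force: [-0.6, 0.6, 0.0]
grip_width: 0.0852
```

apply_moves(motion=[{"tx":0,"ty":0,"tz":0,"turn":0,"jaw":-1},{"tx":0,"ty":0,"tz":0,"turn":0,"jaw":-1},{"tx":0,"ty":0,"tz":0,"turn":0,"jaw":-1},{"tx":0,"ty":0,"tz":0,"turn":0,"jaw":-1},{"tx":0,"ty":0,"tz":0,"turn":0,"jaw":-1}], squeeze=50)

```text
time_s: 5.75
position: [0.48, -0.0341, 0.0751]
tool_rot: [[-0.104, 0.995, -0.005], [0.995, 0.104, 0.004], [0.004, -0.004, -1.0]]
ft_force: [-0.1, 0.1, 4.6]
grip_width: 0.041
```

apply_moves(motion=[{"tx":0,"ty":0,"tz":0,"turn":0,"jaw":-1},{"tx":0,"ty":0,"tz":0,"turn":0,"jaw":-1}])

```text
time_s: 5.92
position: [0.4798, -0.0341, 0.0751]
tool_rot: [[-0.104, 0.995, -0.005], [0.995, 0.104, 0.004], [0.004, -0.005, -1.0]]
ft_force: [-0.1, -0.4, 1.1]
grip_width: 0.041
```

```bash
python3 go.py .526 -.374 .175 6
```

```text
t 5.92 pos [ 0.4798 -0.0341  0.0751] yaw 5.96 F [-0.1 -0.4  1.1] w 0.041 shift_cm [-34.24   1.01 -10.14] turn -0.04 q6 -24.3
```

apply_moves(motion=[{"tx":0,"ty":0,"tz":-0.7,"turn":0,"jaw":-1},{"tx":0,"ty":0,"tz":-2.5,"turn":0,"jaw":-1},{"tx":0,"ty":0,"tz":-4.5,"turn":0,"jaw":-1},{"tx":0,"ty":0,"tz":-7,"turn":0,"jaw":-1},{"tx":0,"ty":0,"tz":-9,"turn":0,"jaw":-1}])

```text
time_s: 6.33
position: [0.4802, -0.0344, 0.1669]
tool_rot: [[-0.104, 0.995, -0.005], [0.995, 0.104, 0.004], [0.004, -0.004, -1.0]]
ft_force: [0.3, 0.0, -1.5]
grip_width: 0.0408
```

apply_moves(motion=[{"tx":0,"ty":0,"tz":0,"turn":0,"jaw":-1},{"tx":-2,"ty":0,"tz":0,"turn":0,"jaw":-1},{"tx":-5,"ty":0,"tz":0,"turn":0,"jaw":-1},{"tx":-8,"ty":0.1,"tz":0,"turn":0,"jaw":-1},{"tx":-11,"ty":0.3,"tz":0,"turn":0,"jaw":-1}])

```text
time_s: 6.75
position: [0.494, -0.1443, 0.1656]
tool_rot: [[-0.105, 0.995, -0.006], [0.995, 0.105, 0.005], [0.005, -0.006, -1.0]]
ft_force: [0.1, 0.7, -1.3]
grip_width: 0.0408
```

apply_moves(motion=[{"tx":-3,"ty":0,"tz":0,"turn":0,"jaw":-1},{"tx":-6,"ty":0,"tz":0,"turn":0,"jaw":-1},{"tx":-9,"ty":0.2,"tz":0,"turn":0,"jaw":-1},{"tx":-12,"ty":0.3,"tz":0,"turn":0,"jaw":-1},{"tx":-14,"ty":0.4,"tz":0,"turn":0,"jaw":-1}])

```text
time_s: 7.17
position: [0.5121, -0.2855, 0.1634]
tool_rot: [[-0.103, 0.995, -0.008], [0.995, 0.103, 0.005], [0.006, -0.007, -1.0]]
ft_force: [-0.4, 0.5, -1.5]
grip_width: 0.041
```

apply_moves(motion=[{"tx":-2.5,"ty":0,"tz":0,"turn":0,"jaw":-1},{"tx":-5,"ty":0.1,"tz":0,"turn":0,"jaw":-1},{"tx":-7,"ty":0.2,"tz":0,"turn":0,"jaw":-1},{"tx":-8,"ty":0.3,"tz":0,"turn":0,"jaw":-1},{"tx":-8,"ty":0.3,"tz":0,"turn":0,"jaw":-1}])

```text
time_s: 7.58
position: [0.523, -0.3661, 0.1614]
tool_rot: [[-0.101, 0.995, -0.009], [0.995, 0.101, 0.007], [0.007, -0.008, -1.0]]
ft_force: [-0.9, 0.4, -1.8]
grip_width: 0.0408
```

```bash
python3 go.py .526 -.374 .076 6;python3 - <<'E'
from h import *
C=cam("wrist");p,d=get_image("wrist");X=cloud(d,C)
cv2.imwrite("pics/w4.png",p[:,:,::-1])
m=(mask(p,100,125,120,40,255)).astype(np.uint8)
c=max(cv2.findContours(m,0,2)[0],key=cv2.contourArea);a=cv2.approxPolyDP(c,12,True).reshape(-1,2);print(a.tolist(),rays("wrist",a,.016,C).round(4).tolist())
E
```

```text
t 7.58 pos [ 0.523  -0.3661  0.1614] yaw 5.82 F [-0.9  0.4 -1.8] w 0.0408 shift_cm [-0.88  0.29  8.53] turn -0.18 q6 -51.4
[[45, 1], [45, 22], [79, 17], [131, 63], [82, 85], [43, 65], [41, 187], [229, 228], [257, 181], [289, 173], [330, 213], [373, 60], [143, 0]] [[0.3263, -0.2395, 0.016], [0.3249, -0.2542, 0.016], [0.3516, -0.248, 0.016], [0.391, -0.2774, 0.016], [0.3506, -0.2983, 0.016], [0.3202, -0.2861, 0.016], [0.3082, -0.3894, 0.016], [0.4778, -0.4108, 0.016], [0.4998, -0.3638, 0.016], [0.5272, -0.3537, 0.016], [0.5682, -0.3866, 0.016], [0.5837, -0.2555, 0.016], [0.4013, -0.2313, 0.016]]
```

View pics/w4.png

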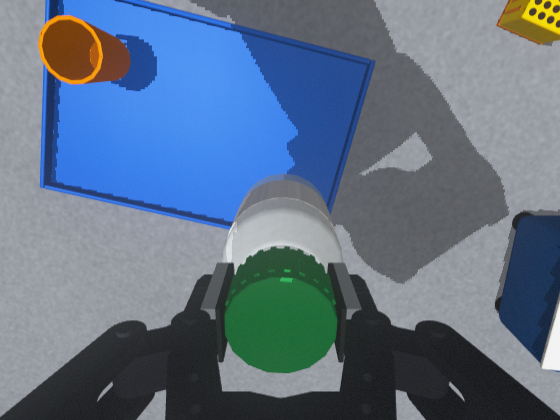

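Green is held upright over the blue tray. The tray corners at (373,60) and (41,187) put its centre at (0.446,-0.322), which matches.

apply_moves(motion=[{"tx":-0.9,"ty":0.3,"tz":1.5,"turn":0,"jaw":-1},{"tx":-0.9,"ty":0.3,"tz":3.5,"turn":0,"jaw":-1},{"tx":-0.9,"ty":0.3,"tz":5.5,"turn":0,"jaw":-1},{"tx":-0.9,"ty":0.3,"tz":7,"turn":0,"jaw":-1},{"tx":-0.9,"ty":0.3,"tz":7.5,"turn":0,"jaw":-1}])

```text
time_s: 8.05
position: [0.5255, -0.3702, 0.0842]
tool_rot: [[-0.103, 0.995, -0.012], [0.995, 0.104, 0.011], [0.012, -0.011, -1.0]]
ft_force: [-0.3, 0.3, -1.4]
grip_width: 0.0406
```

apply_moves(motion=[{"tx":0,"ty":0,"tz":0.2,"turn":0,"jaw":-1},{"tx":0,"ty":0,"tz":0.4,"turn":0,"jaw":-1},{"tx":0,"ty":0,"tz":0.6,"turn":0,"jaw":-1},{"tx":0,"ty":0,"tz":0.8,"turn":0,"jaw":-1},{"tx":0,"ty":0,"tz":0.8,"turn":0,"jaw":-1}])

```text
time_s: 8.47
position: [0.5255, -0.3701, 0.0765]
tool_rot: [[-0.104, 0.995, -0.012], [0.995, 0.104, 0.01], [0.011, -0.011, -1.0]]
ft_force: [0.4, 0.2, -1.4]
grip_width: 0.0405
```

```bash
python3 go.py .526 -.374 .0751 6
```

```text
t 8.47 pos [ 0.5255 -0.3701  0.0765] yaw 5.95 F [ 0.4  0.2 -1.4] w 0.0405 shift_cm [-0.39  0.01  0.13] turn -0.05 q6 -51.6
```

apply_moves(motion=[{"tx":0,"ty":0,"tz":0.05,"turn":0,"jaw":-1},{"tx":0,"ty":0,"tz":0.1,"turn":0,"jaw":-1},{"tx":0,"ty":0,"tz":0.15,"turn":0,"jaw":-1},{"tx":0,"ty":0,"tz":0.15,"turn":0,"jaw":-1}])

```text
time_s: 8.8
position: [0.5255, -0.3702, 0.0752]
tool_rot: [[-0.104, 0.995, -0.012], [0.995, 0.104, 0.01], [0.011, -0.011, -1.0]]
ft_force: [0.2, -0.2, -0.6]
grip_width: 0.041
```

apply_moves(motion=[{"tx":0,"ty":0,"tz":0.05,"turn":0,"jaw":-1},{"tx":0,"ty":0,"tz":0.1,"turn":0,"jaw":-1},{"tx":0,"ty":0,"tz":0.1,"turn":0,"jaw":-1}])

```text
time_s: 9.05
position: [0.5256, -0.3704, 0.0751]
tool_rot: [[-0.104, 0.995, -0.011], [0.995, 0.104, 0.009], [0.01, -0.01, -1.0]]
ft_force: [-1.7, 1.3, 4.8]
grip_width: 0.0411
```

apply_moves(motion=[{"tx":0,"ty":0,"tz":-0.1,"turn":0,"jaw":0.2},{"tx":0,"ty":0,"tz":-0.1,"turn":0,"jaw":1},{"tx":0,"ty":0,"tz":-0.1,"turn":0,"jaw":1},{"tx":0,"ty":0,"tz":-0.1,"turn":0,"jaw":1},{"tx":0,"ty":0,"tz":-0.1,"turn":0,"jaw":1}])

```text
time_s: 9.47
position: [0.5256, -0.3704, 0.076]
tool_rot: [[-0.104, 0.995, -0.011], [0.995, 0.104, 0.009], [0.01, -0.01, -1.0]]
ft_force: [0.2, -0.5, 0.8]
grip_width: 0.0855
```

apply_moves(motion=[{"tx":0,"ty":0,"tz":-1,"turn":0,"jaw":1},{"tx":0,"ty":0,"tz":-3,"turn":0,"jaw":1},{"tx":0,"ty":0,"tz":-6,"turn":0,"jaw":1},{"tx":0,"ty":0,"tz":-9,"turn":0,"jaw":1},{"tx":0,"ty":0,"tz":-9,"turn":0,"jaw":1}])

```text
time_s: 9.88
position: [0.5284, -0.3728, 0.1732]
tool_rot: [[-0.104, 0.995, -0.003], [0.995, 0.104, 0.001], [0.001, -0.003, -1.0]]
ft_force: [-0.1, -0.5, 0.5]
grip_width: 0.0855
```

```bash
python3 go.py .4735 .0355 .165 6; python3 -c "
from meas import *
caps(dict(green=(150,150,400,400)))"
```

```text
t 9.88 pos [ 0.5284 -0.3728  0.1732] yaw 5.96 F [-0.1 -0.5  0.5] w 0.0855 shift_cm [41.18 -1.22  0.88] turn -0.04 q6 -51.6
green wrist z 0.1298 circ [ 525.7 -369.6] r 21.4 cloudmid [ 525.9 -370.1]
```

apply_moves(motion=[{"tx":3,"ty":0,"tz":0,"turn":0,"jaw":1},{"tx":7,"ty":-0.1,"tz":0,"turn":0,"jaw":1},{"tx":11,"ty":-0.3,"tz":0,"turn":0,"jaw":1},{"tx":15,"ty":-0.4,"tz":0,"turn":0,"jaw":1},{"tx":19,"ty":-0.5,"tz":0,"turn":0,"jaw":1}])

```text
time_s: 10.35
position: [0.5021, -0.1819, 0.1706]
tool_rot: [[-0.103, 0.995, -0.007], [0.995, 0.103, 0.005], [0.005, -0.006, -1.0]]
ft_force: [0.3, -0.3, 0.7]
grip_width: 0.0857
```

apply_moves(motion=[{"tx":4,"ty":0,"tz":0,"turn":0,"jaw":1},{"tx":8,"ty":-0.1,"tz":0,"turn":0,"jaw":1},{"tx":12,"ty":-0.3,"tz":0,"turn":0,"jaw":1},{"tx":15,"ty":-0.4,"tz":0,"turn":0,"jaw":1},{"tx":18,"ty":-0.5,"tz":0,"turn":0,"jaw":1}])

```text
time_s: 10.77
position: [0.4776, -0.0014, 0.1714]
tool_rot: [[-0.104, 0.995, -0.007], [0.995, 0.104, 0.005], [0.006, -0.007, -1.0]]
ft_force: [1.2, -1.2, 0.9]
grip_width: 0.0851
```

apply_moves(motion=[{"tx":2,"ty":0,"tz":0,"turn":0,"jaw":1},{"tx":3,"ty":0,"tz":0,"turn":0,"jaw":1},{"tx":3,"ty":0,"tz":0,"turn":0,"jaw":1},{"tx":3,"ty":0,"tz":0,"turn":0,"jaw":1}])

```text
time_s: 11.1
position: [0.4746, 0.0281, 0.1715]
tool_rot: [[-0.104, 0.995, -0.008], [0.995, 0.104, 0.004], [0.005, -0.007, -1.0]]
ft_force: [-0.4, 0.3, 0.5]
grip_width: 0.0852
```

```bash
python3 go.py .4735 .0355 .0751 6
```

```text
t 11.1 pos [0.4746 0.0281 0.1715] yaw 6.0 F [-0.4  0.3  0.5] w 0.0852 shift_cm [0.7  0.04 9.64] turn -0.0 q6 -17.1
```

apply_moves(motion=[{"tx":0.7,"ty":0,"tz":0,"turn":0,"jaw":1},{"tx":0.7,"ty":0,"tz":2,"turn":0,"jaw":1},{"tx":0.7,"ty":0,"tz":4,"turn":0,"jaw":1},{"tx":0.7,"ty":0,"tz":4,"turn":0,"jaw":1},{"tx":0.7,"ty":0,"tz":4,"turn":0,"jaw":1}])

```text
time_s: 11.52
position: [0.4734, 0.0346, 0.1312]
tool_rot: [[-0.103, 0.995, -0.01], [0.995, 0.103, 0.005], [0.006, -0.009, -1.0]]
ft_force: [0.3, 0.6, 0.5]
grip_width: 0.0852
```

```bash
python3 go.py .4735 .0355 .0755 6
```

```text
t 11.52 pos [0.4734 0.0346 0.1312] yaw 5.92 F [0.3 0.6 0.5] w 0.0852 shift_cm [0.06 0.07 5.57] turn -0.08 q6 -16.2
```

apply_moves(motion=[{"tx":0.1,"ty":0,"tz":2,"turn":0,"jaw":1},{"tx":0.1,"ty":0,"tz":4,"turn":0,"jaw":1},{"tx":0.1,"ty":0,"tz":5.3,"turn":0,"jaw":1},{"tx":0.1,"ty":0,"tz":5.6,"turn":0,"jaw":1},{"tx":0.1,"ty":0,"tz":5.6,"turn":0,"jaw":1}])

```text
time_s: 11.93
position: [0.4732, 0.0355, 0.0756]
tool_rot: [[-0.102, 0.995, -0.01], [0.995, 0.103, 0.005], [0.006, -0.009, -1.0]]
ft_force: [-0.4, -0.3, 0.5]
grip_width: 0.0854
```

apply_moves(motion=[{"tx":0,"ty":0,"tz":0,"turn":0,"jaw":-1},{"tx":0,"ty":0,"tz":0,"turn":0,"jaw":-1},{"tx":0,"ty":0,"tz":0,"turn":0,"jaw":-1},{"tx":0,"ty":0,"tz":0,"turn":0,"jaw":-1},{"tx":0,"ty":0,"tz":0,"turn":0,"jaw":-1}])

```text
time_s: 12.35
position: [0.4737, 0.0354, 0.0766]
tool_rot: [[-0.103, 0.995, -0.008], [0.995, 0.103, 0.004], [0.005, -0.007, -1.0]]
ft_force: [-0.4, 0.3, 6.0]
grip_width: 0.0408
```

apply_moves(motion=[{"tx":0,"ty":0,"tz":0,"turn":0,"jaw":-1},{"tx":0,"ty":0,"tz":0,"turn":0,"jaw":-1}])

```text
time_s: 12.52
position: [0.4738, 0.0354, 0.0768]
tool_rot: [[-0.103, 0.995, -0.007], [0.995, 0.103, 0.004], [0.005, -0.007, -1.0]]
ft_force: [-0.2, -0.7, -1.6]
grip_width: 0.0407
```

```bash
python3 go.py .447 -.321 .165 6
```

```text
t 12.52 pos [0.4738 0.0354 0.0768] yaw 5.9 F [-0.2 -0.7 -1.6] w 0.0407 shift_cm [-35.13  -6.39  -8.95] turn -0.1 q6 -16.1
```

apply_moves(motion=[{"tx":0,"ty":0,"tz":-0.7,"turn":0,"jaw":-1},{"tx":0,"ty":0,"tz":-2.5,"turn":0,"jaw":-1},{"tx":0,"ty":0,"tz":-4.5,"turn":0,"jaw":-1},{"tx":0,"ty":0,"tz":-7,"turn":0,"jaw":-1},{"tx":0,"ty":0,"tz":-9,"turn":0,"jaw":-1}])

```text
time_s: 12.93
position: [0.4744, 0.0351, 0.1687]
tool_rot: [[-0.103, 0.995, -0.007], [0.995, 0.103, 0.004], [0.005, -0.006, -1.0]]
ft_force: [1.1, 0.1, -2.6]
grip_width: 0.0405
```

apply_moves(motion=[{"tx":0,"ty":0,"tz":0,"turn":0,"jaw":-1},{"tx":-2,"ty":-0.4,"tz":0,"turn":0,"jaw":-1},{"tx":-5,"ty":-0.9,"tz":0,"turn":0,"jaw":-1},{"tx":-8,"ty":-1.5,"tz":0,"turn":0,"jaw":-1},{"tx":-11,"ty":-2,"tz":0,"turn":0,"jaw":-1}])

```text
time_s: 13.35
position: [0.465, -0.0773, 0.1675]
tool_rot: [[-0.104, 0.995, -0.008], [0.995, 0.104, 0.005], [0.006, -0.007, -1.0]]
ft_force: [0.3, -0.1, -2.1]
grip_width: 0.0413
```

apply_moves(motion=[{"tx":-3,"ty":-0.5,"tz":0,"turn":0,"jaw":-1},{"tx":-6,"ty":-1.1,"tz":0,"turn":0,"jaw":-1},{"tx":-9,"ty":-1.6,"tz":0,"turn":0,"jaw":-1},{"tx":-12,"ty":-2.2,"tz":0,"turn":0,"jaw":-1},{"tx":-15,"ty":-2.7,"tz":0,"turn":0,"jaw":-1}])

```text
time_s: 13.77
position: [0.4528, -0.2305, 0.1661]
tool_rot: [[-0.103, 0.995, -0.009], [0.995, 0.103, 0.006], [0.007, -0.009, -1.0]]
ft_force: [1.1, -0.1, -1.9]
grip_width: 0.0405
```

apply_moves(motion=[{"tx":-2.5,"ty":-0.4,"tz":0,"turn":0,"jaw":-1},{"tx":-5,"ty":-0.9,"tz":0,"turn":0,"jaw":-1},{"tx":-7.5,"ty":-1.3,"tz":0,"turn":0,"jaw":-1},{"tx":-8.5,"ty":-1.5,"tz":0,"turn":0,"jaw":-1},{"tx":-8.5,"ty":-1.5,"tz":0,"turn":0,"jaw":-1}])

```text
time_s: 14.18
position: [0.4461, -0.3181, 0.1645]
tool_rot: [[-0.101, 0.995, -0.01], [0.995, 0.101, 0.007], [0.008, -0.01, -1.0]]
ft_force: [0.0, 1.2, -1.9]
grip_width: 0.0407
```

```bash
python3 go.py .447 -.321 .0768 6
```

```text
t 14.18 pos [ 0.4461 -0.3181  0.1645] yaw 5.8 F [ 0.   1.2 -1.9] w 0.0407 shift_cm [-0.37  0.14  8.76] turn -0.2 q6 -53.5
```

apply_moves(motion=[{"tx":0,"ty":0,"tz":1.5,"turn":0,"jaw":-1},{"tx":0,"ty":0,"tz":3.5,"turn":0,"jaw":-1},{"tx":0,"ty":0,"tz":5.5,"turn":0,"jaw":-1},{"tx":0,"ty":0,"tz":7,"turn":0,"jaw":-1},{"tx":0,"ty":0,"tz":7.6,"turn":0,"jaw":-1}])

```text
time_s: 14.6
position: [0.4446, -0.3152, 0.0862]
tool_rot: [[-0.102, 0.995, -0.013], [0.995, 0.102, 0.01], [0.012, -0.012, -1.0]]
ft_force: [0.3, 0.2, -2.2]
grip_width: 0.0409
```

apply_moves(motion=[{"tx":0,"ty":0,"tz":0.3,"turn":0,"jaw":-1},{"tx":0,"ty":0,"tz":0.5,"turn":0,"jaw":-1},{"tx":0,"ty":0,"tz":0.7,"turn":0,"jaw":-1},{"tx":0,"ty":0,"tz":0.7,"turn":0,"jaw":-1}])

```text
time_s: 14.93
position: [0.4447, -0.3151, 0.0796]
tool_rot: [[-0.102, 0.995, -0.013], [0.995, 0.102, 0.01], [0.011, -0.012, -1.0]]
ft_force: [-0.4, 0.2, -2.4]
grip_width: 0.0407
```

apply_moves(motion=[{"tx":0,"ty":0,"tz":0.05,"turn":0,"jaw":-1},{"tx":0,"ty":0,"tz":0.1,"turn":0,"jaw":-1},{"tx":0,"ty":0,"tz":0.15,"turn":0,"jaw":-1},{"tx":0,"ty":0,"tz":0.15,"turn":0,"jaw":-1}])

```text
time_s: 15.27
position: [0.4447, -0.3152, 0.0782]
tool_rot: [[-0.102, 0.995, -0.013], [0.995, 0.102, 0.01], [0.011, -0.011, -1.0]]
ft_force: [-0.0, -0.6, -1.1]
grip_width: 0.0405
```

apply_moves(motion=[{"tx":0,"ty":0,"tz":0.05,"turn":0,"jaw":-1},{"tx":0,"ty":0,"tz":0.1,"turn":0,"jaw":-1},{"tx":0,"ty":0,"tz":0.1,"turn":0,"jaw":-1}])

```text
time_s: 15.52
position: [0.4447, -0.3151, 0.0771]
tool_rot: [[-0.102, 0.995, -0.013], [0.995, 0.102, 0.01], [0.011, -0.012, -1.0]]
ft_force: [0.4, -0.7, -2.1]
grip_width: 0.0406
```

apply_moves(motion=[{"tx":0,"ty":0,"tz":0.05,"turn":0,"jaw":-1},{"tx":0,"ty":0,"tz":0.1,"turn":0,"jaw":-1},{"tx":0,"ty":0,"tz":0.1,"turn":0,"jaw":-1}])

```text
time_s: 15.77
position: [0.4447, -0.3152, 0.0767]
tool_rot: [[-0.102, 0.995, -0.012], [0.995, 0.102, 0.009], [0.01, -0.011, -1.0]]
ft_force: [-2.2, 1.5, 4.8]
grip_width: 0.0408
```

Blue is down, with contact at z=0.0767. I'll release it, lift, and go for red.

apply_moves(motion=[{"tx":0,"ty":0,"tz":-0.1,"turn":0,"jaw":0.2},{"tx":0,"ty":0,"tz":-0.1,"turn":0,"jaw":1},{"tx":0,"ty":0,"tz":-0.1,"turn":0,"jaw":1},{"tx":0,"ty":0,"tz":-0.1,"turn":0,"jaw":1},{"tx":0,"ty":0,"tz":-0.1,"turn":0,"jaw":1}])

```text
time_s: 16.18
position: [0.4448, -0.3153, 0.0777]
tool_rot: [[-0.102, 0.995, -0.012], [0.995, 0.102, 0.009], [0.01, -0.011, -1.0]]
ft_force: [0.1, 0.4, 0.6]
grip_width: 0.0856
```

apply_moves(motion=[{"tx":0,"ty":0,"tz":-1,"turn":0,"jaw":1},{"tx":0,"ty":0,"tz":-3,"turn":0,"jaw":1},{"tx":0,"ty":0,"tz":-6,"turn":0,"jaw":1},{"tx":0,"ty":0,"tz":-9,"turn":0,"jaw":1},{"tx":0,"ty":0,"tz":-9,"turn":0,"jaw":1}])

```text
time_s: 16.6
position: [0.4476, -0.3178, 0.174]
tool_rot: [[-0.102, 0.995, -0.005], [0.995, 0.102, 0.001], [0.002, -0.005, -1.0]]
ft_force: [0.5, -0.6, 0.9]
grip_width: 0.0857
```

```bash
python3 go.py .607 .0027 .17 6; python3 -c "
from meas import *
caps(dict(blue=(220,200,350,380)))"
```

```text
t 16.6 pos [ 0.4476 -0.3178  0.174 ] yaw 5.87 F [ 0.5 -0.6  0.9] w 0.0857 shift_cm [30.25 19.14  0.36] turn -0.13 q6 -53.5
blue wrist z 0.1294 circ [ 444.2 -313.7] r 21.2 cloudmid [ 444.3 -317.3]
```

apply_moves(motion=[{"tx":2.5,"ty":1.6,"tz":0,"turn":0,"jaw":1},{"tx":5.5,"ty":3.5,"tz":0,"turn":0,"jaw":1},{"tx":8.5,"ty":5.4,"tz":0,"turn":0,"jaw":1},{"tx":11.5,"ty":7.3,"tz":0,"turn":0,"jaw":1},{"tx":14.5,"ty":9.2,"tz":0,"turn":0,"jaw":1}])

```text
time_s: 17.07
position: [0.5236, -0.1617, 0.1707]
tool_rot: [[-0.102, 0.995, -0.009], [0.995, 0.102, 0.005], [0.006, -0.008, -1.0]]
ft_force: [1.0, 0.5, -0.4]
grip_width: 0.0855
```

apply_moves(motion=[{"tx":3,"ty":1.9,"tz":0,"turn":0,"jaw":1},{"tx":6,"ty":3.8,"tz":0,"turn":0,"jaw":1},{"tx":9,"ty":5.7,"tz":0,"turn":0,"jaw":1},{"tx":12,"ty":7.6,"tz":0,"turn":0,"jaw":1},{"tx":14,"ty":8.9,"tz":0,"turn":0,"jaw":1}])

```text
time_s: 17.48
position: [0.5983, -0.0104, 0.17]
tool_rot: [[-0.103, 0.995, -0.01], [0.995, 0.103, 0.006], [0.007, -0.009, -1.0]]
ft_force: [-0.2, -0.5, -0.4]
grip_width: 0.0855
```

apply_moves(motion=[{"tx":1,"ty":0.6,"tz":0,"turn":0,"jaw":1},{"tx":1,"ty":0.6,"tz":0,"turn":0,"jaw":1},{"tx":1,"ty":0.6,"tz":0,"turn":0,"jaw":1}])

```text
time_s: 17.73
position: [0.6028, 0.0001, 0.1694]
tool_rot: [[-0.104, 0.994, -0.012], [0.995, 0.104, 0.005], [0.007, -0.011, -1.0]]
ft_force: [-0.2, 0.2, 0.7]
grip_width: 0.0853
```

```bash
python3 go.py .607 .0027 .17 6; python3 -c "
from meas import *
caps(dict(red=(220,150,350,380)))"
```

```text
t 17.73 pos [6.028e-01 1.000e-04 1.694e-01] yaw 5.99 F [-0.2  0.2  0.7] w 0.0853 shift_cm [ 0.21  0.44 -0.07] turn -0.01 q6 -17.3
red wrist z 0.1298 circ [608.1   3.6] r 21.3 cloudmid [607.7   2.7]
```

apply_moves(motion=[{"tx":0.25,"ty":0.5,"tz":0,"turn":0,"jaw":1},{"tx":0.25,"ty":0.5,"tz":2,"turn":0,"jaw":1},{"tx":0.25,"ty":0.5,"tz":4,"turn":0,"jaw":1},{"tx":0.25,"ty":0.5,"tz":4,"turn":0,"jaw":1},{"tx":0.25,"ty":0.5,"tz":4,"turn":0,"jaw":1}])

```text
time_s: 18.2
position: [0.6067, 0.0017, 0.1293]
tool_rot: [[-0.102, 0.995, -0.013], [0.995, 0.102, 0.006], [0.007, -0.012, -1.0]]
ft_force: [0.5, -0.8, 0.6]
grip_width: 0.0856
```

```bash
python3 go.py .6075 .003 .0755 6
```

```text
t 18.2 pos [0.6067 0.0017 0.1293] yaw 5.84 F [ 0.5 -0.8  0.6] w 0.0856 shift_cm [0.08 0.16 5.38] turn -0.16 q6 -17.0
```

apply_moves(motion=[{"tx":0.1,"ty":0.15,"tz":2,"turn":0,"jaw":1},{"tx":0.1,"ty":0.15,"tz":4,"turn":0,"jaw":1},{"tx":0.1,"ty":0.15,"tz":5.2,"turn":0,"jaw":1},{"tx":0.1,"ty":0.15,"tz":5.4,"turn":0,"jaw":1},{"tx":0.1,"ty":0.15,"tz":5.4,"turn":0,"jaw":1}])

```text
time_s: 18.62
position: [0.6078, 0.0027, 0.0761]
tool_rot: [[-0.101, 0.995, -0.012], [0.995, 0.101, 0.006], [0.007, -0.012, -1.0]]
ft_force: [0.8, 1.4, 1.3]
grip_width: 0.0855
```

apply_moves(motion=[{"tx":0,"ty":0,"tz":0,"turn":0,"jaw":-1},{"tx":0,"ty":0,"tz":0,"turn":0,"jaw":-1},{"tx":0,"ty":0,"tz":0,"turn":0,"jaw":-1},{"tx":0,"ty":0,"tz":0,"turn":0,"jaw":-1},{"tx":0,"ty":0,"tz":0,"turn":0,"jaw":-1}])

```text
time_s: 19.03
position: [0.6084, 0.0026, 0.0772]
tool_rot: [[-0.101, 0.995, -0.01], [0.995, 0.101, 0.005], [0.006, -0.01, -1.0]]
ft_force: [-0.1, 0.2, 5.5]
grip_width: 0.0404
```

apply_moves(motion=[{"tx":0,"ty":0,"tz":0,"turn":0,"jaw":-1},{"tx":0,"ty":0,"tz":0,"turn":0,"jaw":-1}])

```text
time_s: 19.2
position: [0.6083, 0.0026, 0.0772]
tool_rot: [[-0.101, 0.995, -0.01], [0.995, 0.101, 0.005], [0.006, -0.01, -1.0]]
ft_force: [0.7, -0.0, 3.5]
grip_width: 0.0405
```

```bash
python3 go.py .537 -.285 .165 6
```

```text
t 19.2 pos [0.6083 0.0026 0.0772] yaw 5.81 F [ 0.7 -0.   3.5] w 0.0405 shift_cm [-27.84 -10.09  -8.85] turn -0.19 q6 -16.8
```

apply_moves(motion=[{"tx":0,"ty":0,"tz":-0.7,"turn":0,"jaw":-1},{"tx":0,"ty":0,"tz":-2.5,"turn":0,"jaw":-1},{"tx":0,"ty":0,"tz":-4.5,"turn":0,"jaw":-1},{"tx":0,"ty":0,"tz":-7,"turn":0,"jaw":-1},{"tx":0,"ty":0,"tz":-9,"turn":0,"jaw":-1}])

```text
time_s: 19.62
position: [0.6092, 0.0022, 0.169]
tool_rot: [[-0.101, 0.995, -0.01], [0.995, 0.101, 0.005], [0.006, -0.009, -1.0]]
ft_force: [0.4, -0.3, -1.8]
grip_width: 0.0408
```

apply_moves(motion=[{"tx":0,"ty":0,"tz":0,"turn":0,"jaw":-1},{"tx":-2,"ty":-0.7,"tz":0,"turn":0,"jaw":-1},{"tx":-5,"ty":-1.8,"tz":0,"turn":0,"jaw":-1},{"tx":-8,"ty":-2.8,"tz":0,"turn":0,"jaw":-1},{"tx":-11,"ty":-3.9,"tz":0,"turn":0,"jaw":-1}])

```text
time_s: 20.03
position: [0.5807, -0.1119, 0.1676]
tool_rot: [[-0.102, 0.995, -0.012], [0.995, 0.102, 0.006], [0.007, -0.011, -1.0]]
ft_force: [0.3, 0.2, -2.3]
grip_width: 0.0407
```

apply_moves(motion=[{"tx":-3,"ty":-1.1,"tz":0,"turn":0,"jaw":-1},{"tx":-6,"ty":-2.1,"tz":0,"turn":0,"jaw":-1},{"tx":-9,"ty":-3.2,"tz":0,"turn":0,"jaw":-1},{"tx":-11.5,"ty":-4.1,"tz":0,"turn":0,"jaw":-1},{"tx":-13.5,"ty":-4.8,"tz":0,"turn":0,"jaw":-1}])

```text
time_s: 20.45
position: [0.5455, -0.253, 0.1659]
tool_rot: [[-0.101, 0.995, -0.013], [0.995, 0.101, 0.007], [0.008, -0.013, -1.0]]
ft_force: [0.4, 0.4, -2.6]
grip_width: 0.041
```

apply_moves(motion=[{"tx":-2,"ty":-0.7,"tz":0,"turn":0,"jaw":-1},{"tx":-3,"ty":-1.1,"tz":0,"turn":0,"jaw":-1},{"tx":-3,"ty":-1.1,"tz":0,"turn":0,"jaw":-1},{"tx":-3,"ty":-1.1,"tz":0,"turn":0,"jaw":-1}])

```text
time_s: 20.78
position: [0.5375, -0.2835, 0.1652]
tool_rot: [[-0.1, 0.995, -0.014], [0.995, 0.1, 0.008], [0.009, -0.013, -1.0]]
ft_force: [0.3, 0.5, -2.0]
grip_width: 0.0401
```

```bash
python3 go.py .5355 -.2935 .0772 6
```

```text
t 20.78 pos [ 0.5375 -0.2835  0.1652] yaw 5.76 F [ 0.3  0.5 -2. ] w 0.0401 shift_cm [-1.06 -0.18  8.79] turn -0.24 q6 -44.6
```

apply_moves(motion=[{"tx":-1.2,"ty":-0.2,"tz":0,"turn":0,"jaw":-1},{"tx":-1.2,"ty":-0.2,"tz":2,"turn":0,"jaw":-1},{"tx":-1.2,"ty":-0.2,"tz":4.5,"turn":0,"jaw":-1},{"tx":-1.2,"ty":-0.2,"tz":7,"turn":0,"jaw":-1},{"tx":-1.2,"ty":-0.2,"tz":7.7,"turn":0,"jaw":-1}])

```text
time_s: 21.2
position: [0.5345, -0.2932, 0.0845]
tool_rot: [[-0.101, 0.995, -0.019], [0.995, 0.102, 0.012], [0.014, -0.018, -1.0]]
ft_force: [0.0, 0.6, -1.3]
grip_width: 0.0411
```

apply_moves(motion=[{"tx":0,"ty":0,"tz":0.3,"turn":0,"jaw":-1},{"tx":0,"ty":0,"tz":0.5,"turn":0,"jaw":-1},{"tx":0,"ty":0,"tz":0.7,"turn":0,"jaw":-1},{"tx":0,"ty":0,"tz":0.7,"turn":0,"jaw":-1}])

```text
time_s: 21.53
position: [0.5348, -0.2933, 0.0784]
tool_rot: [[-0.102, 0.995, -0.018], [0.995, 0.102, 0.011], [0.013, -0.016, -1.0]]
ft_force: [-0.8, -0.0, -1.8]
grip_width: 0.0408
```

```bash
python3 go.py .5355 -.2935 .0772 6
```

```text
t 21.53 pos [ 0.5348 -0.2933  0.0784] yaw 5.85 F [-0.8 -0.  -1.8] w 0.0408 shift_cm [-0.03  0.07  0.12] turn -0.15 q6 -45.6
```

apply_moves(motion=[{"tx":0,"ty":0,"tz":0.05,"turn":0,"jaw":-1},{"tx":0,"ty":0,"tz":0.1,"turn":0,"jaw":-1},{"tx":0,"ty":0,"tz":0.1,"turn":0,"jaw":-1}])

```text
time_s: 21.78
position: [0.535, -0.2935, 0.0779]
tool_rot: [[-0.102, 0.995, -0.017], [0.995, 0.102, 0.01], [0.012, -0.016, -1.0]]
ft_force: [-0.1, 0.6, -1.4]
grip_width: 0.0404
```

apply_moves(motion=[{"tx":0,"ty":0,"tz":0.05,"turn":0,"jaw":-1},{"tx":0,"ty":0,"tz":0.1,"turn":0,"jaw":-1},{"tx":0,"ty":0,"tz":0.1,"turn":0,"jaw":-1}])

```text
time_s: 22.03
position: [0.5351, -0.2935, 0.0773]
tool_rot: [[-0.102, 0.995, -0.016], [0.995, 0.102, 0.01], [0.011, -0.015, -1.0]]
ft_force: [-0.5, 0.2, 1.3]
grip_width: 0.0407
```

Contact has begun, so one small step more and then release.

apply_moves(motion=[{"tx":0,"ty":0,"tz":0.08,"turn":0,"jaw":-1},{"tx":0,"ty":0,"tz":0.08,"turn":0,"jaw":-1}])

```text
time_s: 22.2
position: [0.5351, -0.2937, 0.0773]
tool_rot: [[-0.102, 0.995, -0.016], [0.995, 0.102, 0.009], [0.011, -0.015, -1.0]]
ft_force: [-1.3, 1.0, 5.5]
grip_width: 0.0408
```

apply_moves(motion=[{"tx":0,"ty":0,"tz":-0.05,"turn":0,"jaw":0.2},{"tx":0,"ty":0,"tz":-0.1,"turn":0,"jaw":1},{"tx":0,"ty":0,"tz":-0.1,"turn":0,"jaw":1},{"tx":0,"ty":0,"tz":-0.1,"turn":0,"jaw":1},{"tx":0,"ty":0,"tz":-0.1,"turn":0,"jaw":1}])

```text
time_s: 22.62
position: [0.5351, -0.2937, 0.0782]
tool_rot: [[-0.102, 0.995, -0.016], [0.995, 0.102, 0.009], [0.011, -0.015, -1.0]]
ft_force: [0.2, 0.6, -0.1]
grip_width: 0.0853
```

apply_moves(motion=[{"tx":0,"ty":0,"tz":-1,"turn":0,"jaw":1},{"tx":0,"ty":0,"tz":-3,"turn":0,"jaw":1},{"tx":0,"ty":0,"tz":-6,"turn":0,"jaw":1},{"tx":0,"ty":0,"tz":-9,"turn":0,"jaw":1},{"tx":0,"ty":0,"tz":-9,"turn":0,"jaw":1}])

```text
time_s: 23.03
position: [0.5385, -0.2959, 0.1751]
tool_rot: [[-0.102, 0.995, -0.007], [0.995, 0.102, 0.002], [0.003, -0.007, -1.0]]
ft_force: [2.0, -0.4, 1.1]
grip_width: 0.0855
```

```bash
python3 go.py .5424 -.002 .17 5.6; python3 - <<'E'
from meas import *
p,d,C,X=caps(dict(red=(220,150,350,380)))
cv2.imwrite("pics/w5.png",p[:,:,::-1])
E
```

```text
t 23.03 pos [ 0.5385 -0.2959  0.1751] yaw 5.85 F [ 2.  -0.4  1.1] w 0.0855 shift_cm [29.2   3.38  0.57] turn 0.25 q6 -45.6
red wrist z 0.1298 circ [ 535.1 -292.4] r 21.4 cloudmid [ 534.7 -293.1]
```

View pics/w5.png

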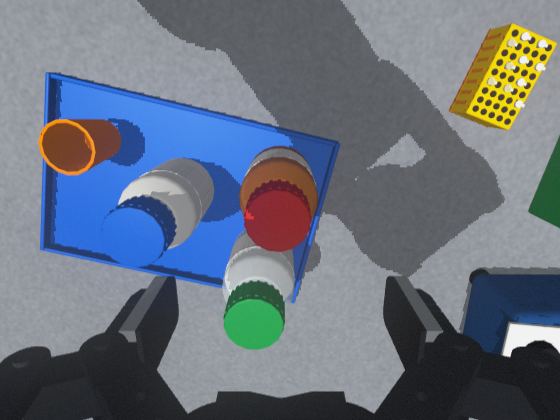

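All three bottles stand upright in the blue tray: red (278,210), blue (138,230), green (253,315). The beaker at (70,145) is untouched. Next is the rack.

apply_moves(motion=[{"tx":3,"ty":0.3,"tz":0,"turn":0,"jaw":1},{"tx":6.5,"ty":0.7,"tz":0,"turn":0,"jaw":1},{"tx":10,"ty":1.1,"tz":0,"turn":0,"jaw":1},{"tx":13.5,"ty":1.5,"tz":0,"turn":0,"jaw":1},{"tx":17,"ty":1.9,"tz":0,"turn":0,"jaw":1}])

```text
time_s: 23.5
position: [0.5386, -0.1226, 0.1722]
tool_rot: [[-0.101, 0.995, -0.012], [0.995, 0.101, 0.005], [0.007, -0.011, -1.0]]
ft_force: [0.7, -0.6, 0.3]
grip_width: 0.0853
```

apply_moves(motion=[{"tx":3.5,"ty":0.4,"tz":0,"turn":0,"jaw":1},{"tx":7,"ty":0.8,"tz":0,"turn":0,"jaw":1},{"tx":10,"ty":1.2,"tz":0,"turn":0,"jaw":1},{"tx":12,"ty":1.4,"tz":0,"turn":0,"jaw":1},{"tx":12,"ty":1.4,"tz":0,"turn":0,"jaw":1}])

```text
time_s: 23.92
position: [0.5396, 0.0018, 0.1724]
tool_rot: [[-0.105, 0.994, -0.013], [0.994, 0.105, 0.006], [0.008, -0.012, -1.0]]
ft_force: [-0.7, 0.1, -1.1]
grip_width: 0.0856
```

apply_moves(motion=[{"tx":0.3,"ty":0.1,"tz":0,"turn":0,"jaw":1},{"tx":0.3,"ty":0.1,"tz":0,"turn":0,"jaw":1}])

```text
time_s: 24.08
position: [0.5401, 0.0051, 0.1721]
tool_rot: [[-0.106, 0.994, -0.014], [0.994, 0.106, 0.007], [0.008, -0.013, -1.0]]
ft_force: [-0.3, 0.1, 0.9]
grip_width: 0.0853
```

```bash
cat > rk.py <<'E'
from h import *
def rack(zt,n="wrist",box=(100,100,460,418)):
    C=cam(n);p,d=get_image(n);X=cloud(d,C);m=mask(p,20,35,120,90,255,box)
    m=cv2.morphologyEx(m.astype(np.uint8),cv2.MORPH_CLOSE,np.ones((9,9)))>0
    z=np.median(X[m&(d>0)][:,2]);m&=abs(X[...,2]-z)<.007;print('rackz',z.round(4),rect(m,n,zt,C));return p,d,C,X,m
E
python3 -c "
from rk import *
p,*_=rack(.05);cv2.imwrite('pics/w6.png',p[:,:,::-1])"; python3 go.py .5424 -.002 .12 5.6
```

```text
rackz 0.0502 [542.8  -1.4  55.2  98.    5.8]
t 24.13 pos [0.5402 0.0045 0.1721] yaw 6.03 F [ 0.  -1.   0.3] w 0.0852 shift_cm [-0.71  0.22  5.2 ] turn 0.43 q6 -18.3
```

apply_moves(motion=[{"tx":-0.7,"ty":0.2,"tz":0,"turn":0.2,"jaw":1},{"tx":-0.7,"ty":0.2,"tz":2.5,"turn":0.2,"jaw":1},{"tx":-0.7,"ty":0.2,"tz":6,"turn":0.2,"jaw":1},{"tx":-0.7,"ty":0.2,"tz":9,"turn":0.2,"jaw":1},{"tx":-0.7,"ty":0.2,"tz":9.5,"turn":0.2,"jaw":1}])

```text
time_s: 24.55
position: [0.5393, -0.0026, 0.0726]
tool_rot: [[-0.1, 0.995, -0.022], [0.995, 0.1, 0.008], [0.01, -0.021, -1.0]]
ft_force: [0.4, 0.3, 0.2]
grip_width: 0.0856
```

apply_moves(motion=[{"tx":0,"ty":0,"tz":0,"turn":0,"jaw":1},{"tx":0,"ty":0,"tz":0,"turn":0,"jaw":1}])

```text
time_s: 24.72
position: [0.5396, -0.0035, 0.0731]
tool_rot: [[-0.098, 0.995, -0.022], [0.995, 0.099, 0.008], [0.01, -0.021, -1.0]]
ft_force: [0.3, 0.4, 0.0]
grip_width: 0.0852
```

```bash
python3 -c "
from rk import *
p,*_=rack(.05);cv2.imwrite('pics/w6.png',p[:,:,::-1])"; python3 go.py .5427 -.0015 -.014 5.8
```

```text
rackz 0.0501 [542.7  -1.3  55.2  98.1   5.6]
t 24.77 pos [ 0.5401 -0.0034  0.0738] yaw 5.68 F [-0.7 -0.9  0.5] w 0.0853 shift_cm [0.08 0.45 8.78] turn -0.12 q6 -18.8
```

View pics/w6.png

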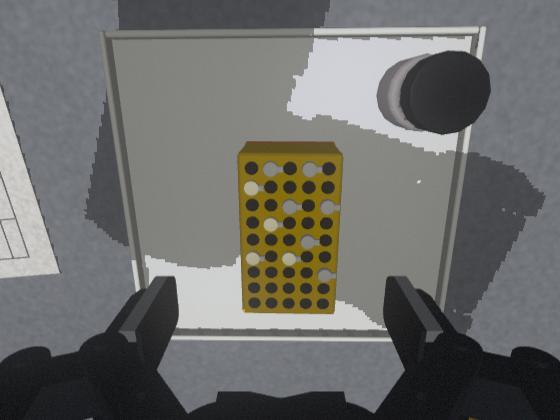

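The rack is clear of everything at (290,230), with fingers either side of it. The tool has picked up about 1.3° of tilt from chained fast descents. I'll try a brisk lift to shed it, then descend slowly.

apply_moves(motion=[{"tx":0,"ty":0.4,"tz":-3,"turn":0,"jaw":1},{"tx":0,"ty":0.4,"tz":-7,"turn":0,"jaw":1},{"tx":0,"ty":0.4,"tz":-11,"turn":0,"jaw":1}])

```text
time_s: 25.02
position: [0.5465, -0.0041, 0.1868]
tool_rot: [[-0.099, 0.995, -0.019], [0.995, 0.099, 0.007], [0.009, -0.018, -1.0]]
ft_force: [0.4, -0.6, 0.0]
grip_width: 0.0854
```

apply_moves(motion=[{"tx":0,"ty":0,"tz":0,"turn":0,"jaw":1},{"tx":0,"ty":0,"tz":0,"turn":0,"jaw":1}])

```text
time_s: 25.18
position: [0.5479, -0.0045, 0.1911]
tool_rot: [[-0.099, 0.995, -0.01], [0.995, 0.099, 0.005], [0.006, -0.01, -1.0]]
ft_force: [0.5, -0.2, -0.9]
grip_width: 0.0853
```

apply_moves(motion=[{"tx":0,"ty":0,"tz":1.5,"turn":0,"jaw":1},{"tx":0,"ty":0,"tz":3,"turn":0,"jaw":1},{"tx":0,"ty":0,"tz":4,"turn":0,"jaw":1},{"tx":0,"ty":0,"tz":4,"turn":0,"jaw":1},{"tx":0,"ty":0,"tz":4,"turn":0,"jaw":1}])

```text
time_s: 25.6
position: [0.5472, -0.0043, 0.1507]
tool_rot: [[-0.099, 0.995, -0.012], [0.995, 0.099, 0.006], [0.007, -0.011, -1.0]]
ft_force: [0.3, -0.0, 1.1]
grip_width: 0.0857
```

```bash
python3 go.py .5427 -.0015 -.014 5.8
```

```text
t 25.6 pos [ 0.5472 -0.0043  0.1507] yaw 5.66 F [ 0.3 -0.   1.1] w 0.0857 shift_cm [ 0.21 -0.23 16.48] turn -0.14 q6 -18.6
```

apply_moves(motion=[{"tx":0.2,"ty":-0.2,"tz":2,"turn":0,"jaw":1},{"tx":0.2,"ty":-0.2,"tz":4,"turn":0,"jaw":1},{"tx":0.2,"ty":-0.2,"tz":6,"turn":0,"jaw":1},{"tx":0.2,"ty":-0.2,"tz":6,"turn":0,"jaw":1},{"tx":0.2,"ty":-0.2,"tz":6,"turn":0,"jaw":1}])

```text
time_s: 26.02
position: [0.5444, -0.0022, 0.0912]
tool_rot: [[-0.099, 0.995, -0.012], [0.995, 0.099, 0.006], [0.007, -0.012, -1.0]]
ft_force: [0.3, -0.6, 0.1]
grip_width: 0.0852
```

apply_moves(motion=[{"tx":0,"ty":0,"tz":2,"turn":0,"jaw":1},{"tx":0,"ty":0,"tz":4,"turn":0,"jaw":1},{"tx":0,"ty":0,"tz":5,"turn":0,"jaw":1},{"tx":0,"ty":0,"tz":5,"turn":0,"jaw":1},{"tx":0,"ty":0,"tz":5,"turn":0,"jaw":1}])

```text
time_s: 26.43
position: [0.5444, -0.0021, 0.0422]
tool_rot: [[-0.099, 0.995, -0.011], [0.995, 0.099, 0.006], [0.007, -0.01, -1.0]]
ft_force: [1.0, 0.4, -0.3]
grip_width: 0.0855
```

```bash
python3 go.py .5427 -.0015 -.014 5.8; python3 - <<'E'
from h import *
s=telemetry.observe();print(np.round(s['tool_rot'],3)[:,2])
C=cam("wrist");p,d=get_image("wrist");X=cloud(d,C);H=hsv(p)
for sg in(-1,1):
    m=(H[...,2]<70)&(H[...,1]<80)&(d>0)&(abs(X[...,1]+.0015)<.011)&(sg*(X[...,0]-.5427)>.03)&(abs(X[...,0]-.5427)<.07)&(X[...,2]<.2)&(X[...,2]>.03)
    P=X[m];print(len(P),np.percentile(P[:,2],[0,1,3]).round(4),P[np.argmin(P[:,2])].round(4))
E
```

```text
t 26.43 pos [ 0.5444 -0.0021  0.0422] yaw 5.66 F [ 1.   0.4 -0.3] w 0.0855 shift_cm [ 0.04 -0.1   5.62] turn -0.14 q6 -18.5
[-0.011  0.006 -1.   ]
10740 [0.0766 0.0814 0.0863] [ 0.501  -0.0062  0.0766]
4026 [0.0749 0.0778 0.0802] [5.869e-01 5.000e-04 7.490e-02]
```

apply_moves(motion=[{"tx":0,"ty":-0.1,"tz":2,"turn":-0.1,"jaw":1},{"tx":0,"ty":-0.1,"tz":4,"turn":-0.1,"jaw":1},{"tx":0,"ty":-0.1,"tz":5.2,"turn":-0.1,"jaw":1},{"tx":0,"ty":-0.1,"tz":5.5,"turn":-0.1,"jaw":1},{"tx":0,"ty":-0.1,"tz":5.5,"turn":-0.1,"jaw":1}])

```text
time_s: 26.9
position: [0.5435, -0.002, -0.012]
tool_rot: [[-0.1, 0.995, -0.01], [0.995, 0.1, 0.005], [0.006, -0.009, -1.0]]
ft_force: [0.6, 0.0, 0.0]
grip_width: 0.0854
```

apply_moves(motion=[{"tx":0,"ty":0,"tz":0,"turn":0,"jaw":-1},{"tx":0,"ty":0,"tz":0,"turn":0,"jaw":-1},{"tx":0,"ty":0,"tz":0,"turn":0,"jaw":-1},{"tx":0,"ty":0,"tz":0,"turn":0,"jaw":-1},{"tx":0,"ty":0,"tz":0,"turn":0,"jaw":-1}], squeeze=40)

```text
time_s: 27.32
position: [0.5442, -0.0022, -0.0106]
tool_rot: [[-0.1, 0.995, -0.007], [0.995, 0.1, 0.005], [0.005, -0.007, -1.0]]
ft_force: [-1.8, -1.3, 5.0]
grip_width: 0.0557
```

apply_moves(motion=[{"tx":0,"ty":0,"tz":0,"turn":0,"jaw":-1},{"tx":0,"ty":0,"tz":0,"turn":0,"jaw":-1}])

```text
time_s: 27.48
position: [0.5445, -0.0022, -0.01]
tool_rot: [[-0.1, 0.995, -0.006], [0.995, 0.1, 0.004], [0.005, -0.006, -1.0]]
ft_force: [-1.0, 1.2, -2.2]
grip_width: 0.0555
```

```bash
python3 go.py .4359 .319 .19 -8.8; python3 -c "
from rk import *
p,*_=rack(.05)"
```

```text
t 27.48 pos [ 0.5445 -0.0022 -0.01  ] yaw 5.77 F [-1.   1.2 -2.2] w 0.0555 shift_cm [ 33.15  -7.69 -19.79] turn 14.57 q6 -18.7
rackz 0.0505 [542.9   8.7  55.2  79.8   5.7]
```

apply_moves(motion=[{"tx":0,"ty":0,"tz":-0.7,"turn":0,"jaw":-1},{"tx":0,"ty":0,"tz":-3,"turn":0,"jaw":-1},{"tx":0,"ty":0,"tz":-6,"turn":0,"jaw":-1},{"tx":0,"ty":0,"tz":-9,"turn":0,"jaw":-1},{"tx":0,"ty":0,"tz":-12,"turn":0,"jaw":-1}])

```text
time_s: 27.95
position: [0.5447, -0.0026, 0.1114]
tool_rot: [[-0.1, 0.995, -0.007], [0.995, 0.1, 0.005], [0.005, -0.007, -1.0]]
ft_force: [0.5, 0.1, -0.9]
grip_width: 0.0553
```

apply_moves(motion=[{"tx":0,"ty":0,"tz":-2,"turn":0,"jaw":-1},{"tx":1.5,"ty":-0.4,"tz":-3,"turn":0,"jaw":-1},{"tx":4,"ty":-1,"tz":-3,"turn":0,"jaw":-1},{"tx":7,"ty":-1.7,"tz":-3,"turn":0,"jaw":-1},{"tx":10,"ty":-2.4,"tz":-3,"turn":0,"jaw":-1}])

```text
time_s: 28.37
position: [0.5097, 0.0958, 0.1419]
tool_rot: [[-0.099, 0.995, -0.008], [0.995, 0.099, 0.005], [0.006, -0.008, -1.0]]
ft_force: [1.6, -0.1, -2.2]
grip_width: 0.0554
```

apply_moves(motion=[{"tx":3,"ty":-0.7,"tz":0,"turn":0,"jaw":-1},{"tx":6,"ty":-1.4,"tz":0,"turn":0,"jaw":-1},{"tx":9,"ty":-2.1,"tz":0,"turn":0,"jaw":-1},{"tx":12,"ty":-2.8,"tz":0,"turn":0,"jaw":-1},{"tx":15,"ty":-3.5,"tz":0,"turn":0,"jaw":-1}])

```text
time_s: 28.78
position: [0.4581, 0.2434, 0.1428]
tool_rot: [[-0.1, 0.995, -0.01], [0.995, 0.1, 0.005], [0.006, -0.009, -1.0]]
ft_force: [0.5, -0.2, -2.0]
grip_width: 0.0553
```

apply_moves(motion=[{"tx":2.5,"ty":-0.5,"tz":0,"turn":0,"jaw":-1},{"tx":4.5,"ty":-1,"tz":0,"turn":0,"jaw":-1},{"tx":6,"ty":-1.4,"tz":0,"turn":0,"jaw":-1},{"tx":6,"ty":-1.4,"tz":0,"turn":0,"jaw":-1},{"tx":6,"ty":-1.4,"tz":0,"turn":0,"jaw":-1}])

```text
time_s: 29.2
position: [0.4371, 0.3023, 0.1429]
tool_rot: [[-0.102, 0.995, -0.011], [0.995, 0.102, 0.004], [0.005, -0.01, -1.0]]
ft_force: [1.1, -0.5, -1.7]
grip_width: 0.0555
```

apply_moves(motion=[{"tx":0,"ty":0,"tz":0,"turn":5,"jaw":-1},{"tx":0,"ty":0,"tz":0,"turn":10,"jaw":-1},{"tx":0,"ty":0,"tz":0,"turn":14.5,"jaw":-1},{"tx":0,"ty":0,"tz":0,"turn":14.5,"jaw":-1},{"tx":0,"ty":0,"tz":0,"turn":14.5,"jaw":-1}])

```text
time_s: 29.62
position: [0.4371, 0.3016, 0.1427]
tool_rot: [[0.149, 0.989, -0.011], [0.989, -0.149, 0.004], [0.002, -0.012, -1.0]]
ft_force: [0.8, 0.4, -1.8]
grip_width: 0.0555
```

```bash
python3 go.py .4359 .319 .073 -8.8; python3 - <<'E'
from h import *
print(np.round(telemetry.observe()['tool_rot'],3)[:,2])
C=cam("wrist");p,d=get_image("wrist");X=cloud(d,C);cv2.imwrite('pics/w7.png',p[:,:,::-1])
m=mask(p,20,35,120,90,255);z=np.median(X[m&(d>0)][:,2]);print('rack z',z);m&=abs(X[...,2]-z)<.007;print(rect(m,"wrist",z,C))
E
```

```text
t 29.62 pos [0.4371 0.3016 0.1427] yaw -8.58 F [ 0.8  0.4 -1.8] w 0.0555 shift_cm [ 1.68 -0.29  6.98] turn 0.22 q6 30.0
[-0.011  0.004 -1.   ]
rack z 0.2031978178294983
[438.5 312.6  79.7  55.1  81.4]
```

View pics/w7.png

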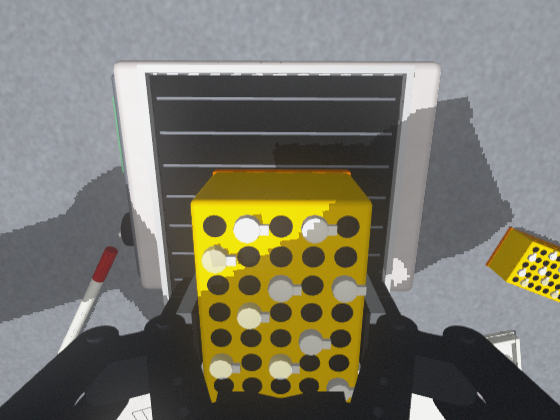

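The rack is held level over the shaker. The mat's far and side edges are visible, from (150,73) to (408,75), so I'll refine the mat position from them.

```bash
python3 - <<'E'
from h import *
C=cam("wrist");p,d=get_image("wrist");H=hsv(p);X=cloud(d,C)
m=(H[...,2]<90)&(abs(X[...,2]-.086)<.012)&(d>0)
m[:66]=0;m[265:]=0;m[:,:140]=0;m[:,425:]=0
m=cv2.morphologyEx(m.astype(np.uint8),cv2.MORPH_OPEN,np.ones((5,5)));
L=[];R=[];T=[]
for v in range(90,250,4):
    u=np.flatnonzero(m[v]);
    if len(u):L.append((u.min()-.5,v));R.append((u.max()+.5,v))
for u in range(175,390,4):
    v=np.flatnonzero(m[:,u]);
    if len(v):T.append((u,v.min()-.5))
fit={}
for k,Q in(('L',L),('R',R),('T',T)):
    W=rays("wrist",Q,.086,C)[:,:2]*1000
    vx,vy,x0,y0=cv2.fitLine(W.astype(np.float32),cv2.DIST_HUBER,0,.01,.01).ravel();fit[k]=(vx,vy,x0,y0)
    print(k,'ang',np.degrees(np.arctan2(vy,vx)).round(2),np.round((x0,y0),1))
a=np.radians(-8.8);ex=np.array([np.cos(a),np.sin(a)]);ey=np.array([-np.sin(a),np.cos(a)]);c0=np.array([435.9,319.3])
for k in fit:print(k,'in mat frame',((np.array(fit[k][2:])-c0)@ex).round(1),((np.array(fit[k][2:])-c0)@ey).round(1))
E
```

```text
L ang 81.29 [364.4 342.5]
R ang 81.33 [509.5 323.1]
T ang -8.55 [441.3 390.2]
L in mat frame -74.3 12.0
R in mat frame 72.1 15.0
T in mat frame -5.5 70.9
```

```bash
python3 go.py .4336 .3163 .078 -8.65
```

```text
t 29.72 pos [0.4371 0.3019 0.1428] yaw -8.58 F [ 0.8  0.3 -2.1] w 0.0553 shift_cm [ 1.36 -0.49  6.49] turn 0.07 q6 30.1
```

apply_moves(motion=[{"tx":0.7,"ty":-0.3,"tz":0,"turn":0,"jaw":-1},{"tx":1.35,"ty":-0.5,"tz":0.5,"turn":0,"jaw":-1},{"tx":1.35,"ty":-0.5,"tz":2,"turn":0,"jaw":-1},{"tx":1.35,"ty":-0.5,"tz":3,"turn":0,"jaw":-1},{"tx":1.35,"ty":-0.5,"tz":3,"turn":0,"jaw":-1}])

```text
time_s: 30.13
position: [0.4325, 0.3163, 0.1107]
tool_rot: [[0.148, 0.989, -0.015], [0.989, -0.148, 0.003], [0.0, -0.015, -1.0]]
ft_force: [-1.6, -1.3, -0.9]
grip_width: 0.0557
```

apply_moves(motion=[{"tx":0,"ty":0,"tz":1,"turn":0,"jaw":-1},{"tx":0,"ty":0,"tz":2,"turn":0,"jaw":-1},{"tx":0,"ty":0,"tz":3,"turn":0,"jaw":-1},{"tx":0,"ty":0,"tz":3,"turn":0,"jaw":-1},{"tx":0,"ty":0,"tz":3,"turn":0,"jaw":-1}])

```text
time_s: 30.55
position: [0.4321, 0.3167, 0.0809]
tool_rot: [[0.147, 0.989, -0.015], [0.989, -0.147, 0.002], [0.0, -0.015, -1.0]]
ft_force: [-0.0, 0.9, -1.5]
grip_width: 0.0555
```

```bash
python3 go.py .4336 .3163 .072 -8.65;  python3 -c "
from h import *
print(np.round(telemetry.observe()['tool_rot'],3)[:,2])"
```

```text
t 30.55 pos [0.4321 0.3167 0.0809] yaw -8.48 F [-0.   0.9 -1.5] w 0.0555 shift_cm [-0.02  0.17  0.89] turn 0.17 q6 31.6
[-0.015  0.002 -1.   ]
```

apply_moves(motion=[{"tx":0,"ty":0.15,"tz":0.2,"turn":0.15,"jaw":-1},{"tx":0,"ty":0.15,"tz":0.4,"turn":0.15,"jaw":-1},{"tx":0,"ty":0.15,"tz":0.6,"turn":0.15,"jaw":-1},{"tx":0,"ty":0.15,"tz":0.6,"turn":0.15,"jaw":-1}])

```text
time_s: 30.88
position: [0.4334, 0.3164, 0.0748]
tool_rot: [[0.15, 0.989, -0.015], [0.989, -0.15, 0.002], [0.0, -0.016, -1.0]]
ft_force: [0.9, -0.3, -1.4]
grip_width: 0.0556
```

apply_moves(motion=[{"tx":0,"ty":0,"tz":0.05,"turn":0,"jaw":-1},{"tx":0,"ty":0,"tz":0.1,"turn":0,"jaw":-1},{"tx":0,"ty":0,"tz":0.1,"turn":0,"jaw":-1}])

```text
time_s: 31.13
position: [0.4334, 0.3165, 0.0738]
tool_rot: [[0.15, 0.989, -0.015], [0.989, -0.15, 0.002], [0.0, -0.016, -1.0]]
ft_force: [-0.1, 0.3, -1.5]
grip_width: 0.0555
```

apply_moves(motion=[{"tx":0,"ty":0,"tz":0.05,"turn":0,"jaw":-1},{"tx":0,"ty":0,"tz":0.1,"turn":0,"jaw":-1},{"tx":0,"ty":0,"tz":0.1,"turn":0,"jaw":-1}])

```text
time_s: 31.38
position: [0.4333, 0.3164, 0.0727]
tool_rot: [[0.15, 0.989, -0.015], [0.989, -0.15, 0.002], [0.0, -0.016, -1.0]]
ft_force: [-0.2, 0.1, -1.8]
grip_width: 0.0554
```

apply_moves(motion=[{"tx":0,"ty":0,"tz":0.05,"turn":0,"jaw":-1},{"tx":0,"ty":0,"tz":0.1,"turn":0,"jaw":-1},{"tx":0,"ty":0,"tz":0.1,"turn":0,"jaw":-1}])

```text
time_s: 31.63
position: [0.4334, 0.3164, 0.0718]
tool_rot: [[0.15, 0.989, -0.015], [0.989, -0.15, 0.002], [0.0, -0.015, -1.0]]
ft_force: [-0.1, -0.2, 0.1]
grip_width: 0.0553
```

apply_moves(motion=[{"tx":0,"ty":0,"tz":0.05,"turn":0,"jaw":-1},{"tx":0,"ty":0,"tz":0.1,"turn":0,"jaw":-1},{"tx":0,"ty":0,"tz":0.1,"turn":0,"jaw":-1}])

```text
time_s: 31.88
position: [0.4334, 0.3164, 0.0716]
tool_rot: [[0.15, 0.989, -0.015], [0.989, -0.15, 0.003], [0.0, -0.015, -1.0]]
ft_force: [-3.4, -3.8, 8.1]
grip_width: 0.0555
```

apply_moves(motion=[{"tx":0,"ty":0,"tz":0,"turn":0,"jaw":0.4},{"tx":0,"ty":0,"tz":0,"turn":0,"jaw":1},{"tx":0,"ty":0,"tz":0,"turn":0,"jaw":1},{"tx":0,"ty":0,"tz":0,"turn":0,"jaw":1},{"tx":0,"ty":0,"tz":0,"turn":0,"jaw":1}])

```text
time_s: 32.3
position: [0.4334, 0.3164, 0.0715]
tool_rot: [[0.15, 0.989, -0.015], [0.989, -0.15, 0.003], [0.0, -0.015, -1.0]]
ft_force: [-0.4, -0.9, -0.4]
grip_width: 0.0853
```

apply_moves(motion=[{"tx":0,"ty":0,"tz":-1,"turn":0,"jaw":1},{"tx":0,"ty":0,"tz":-3,"turn":0,"jaw":1},{"tx":0,"ty":0,"tz":-6,"turn":0,"jaw":1},{"tx":0,"ty":0,"tz":-10,"turn":0,"jaw":1},{"tx":0,"ty":0,"tz":-12,"turn":0,"jaw":1}])

```text
time_s: 32.72
position: [0.436, 0.3165, 0.1964]
tool_rot: [[0.15, 0.989, -0.01], [0.989, -0.15, 0.005], [0.003, -0.01, -1.0]]
ft_force: [-0.2, 0.8, -0.0]
grip_width: 0.0855
```

```bash
python3 go.py .5348 -.2930 .175 5.9; python3 - <<'E'
from rk import *
p,d,C,X,m=rack(.132,box=(150,150,430,418))
cv2.imwrite('pics/w8.png',p[:,:,::-1])
M=(hsv(p)[...,2]<100)&(abs(X[...,2]-.086)<.01)&(d>0)
M=cv2.morphologyEx(M.astype(np.uint8),cv2.MORPH_OPEN,np.ones((5,5)))
print('mat',rect(M,"wrist",.086,C))
E
```

```text
t 32.72 pos [0.436  0.3165 0.1964] yaw -8.62 F [-0.2  0.8 -0. ] w 0.0855 shift_cm [-58.79  18.92   1.75] turn -14.52 q6 31.7
rackz 0.1322 [432.7 314.7  92.9  55.5  81.3]
mat [434.4 316.1 149.1 150.   81.2]
```

View pics/w8.png

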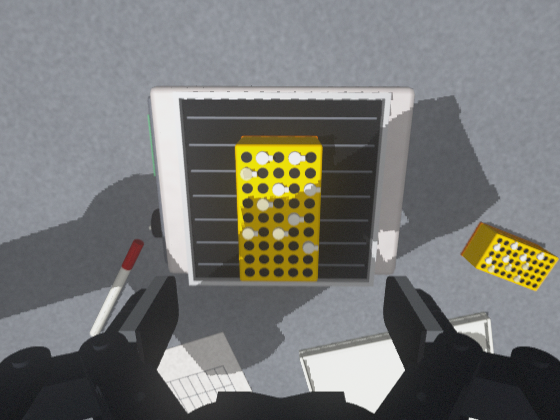

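The rack sits square on the mat, (280,210) inside the mat spanning 180–383. Its yaw is 81.3° against the mat's 81.2°, and the centres are within about 2 mm. Now the bottles go back, red first.

apply_moves(motion=[{"tx":0,"ty":0,"tz":0,"turn":-7,"jaw":1},{"tx":0,"ty":0,"tz":0,"turn":-14,"jaw":1},{"tx":0,"ty":0,"tz":0,"turn":-14.5,"jaw":1},{"tx":0,"ty":0,"tz":0,"turn":-14.5,"jaw":1}])

```text
time_s: 33.1
position: [0.437, 0.317, 0.1991]
tool_rot: [[-0.1, 0.995, -0.005], [0.995, 0.1, 0.007], [0.007, -0.004, -1.0]]
ft_force: [0.5, -0.3, -0.1]
grip_width: 0.0855
```

```bash
python3 go.py .5348 -.2930 .175 5.9
```

```text
t 33.1 pos [0.437  0.317  0.1991] yaw 5.72 F [ 0.5 -0.3 -0.1] w 0.0855 shift_cm [-61.68   3.66   1.94] turn -0.18 q6 17.4
```

apply_moves(motion=[{"tx":-3,"ty":0.2,"tz":0,"turn":0,"jaw":1},{"tx":-7,"ty":0.4,"tz":0,"turn":0,"jaw":1},{"tx":-11,"ty":0.6,"tz":0,"turn":0,"jaw":1},{"tx":-15,"ty":0.9,"tz":0,"turn":0,"jaw":1},{"tx":-19,"ty":1.1,"tz":0,"turn":0,"jaw":1}])

```text
time_s: 33.52
position: [0.4667, 0.1273, 0.1975]
tool_rot: [[-0.096, 0.995, -0.005], [0.995, 0.096, 0.007], [0.007, -0.005, -1.0]]
ft_force: [1.7, 1.1, 0.2]
grip_width: 0.0854
```

apply_moves(motion=[{"tx":-4,"ty":0.2,"tz":0,"turn":0,"jaw":1},{"tx":-8,"ty":0.4,"tz":0,"turn":0,"jaw":1},{"tx":-12,"ty":0.7,"tz":0,"turn":0,"jaw":1},{"tx":-16,"ty":0.9,"tz":0,"turn":0,"jaw":1},{"tx":-20,"ty":1.2,"tz":0,"turn":0,"jaw":1}])

```text
time_s: 33.93
position: [0.4975, -0.0726, 0.1959]
tool_rot: [[-0.092, 0.996, -0.006], [0.996, 0.092, 0.007], [0.008, -0.005, -1.0]]
ft_force: [0.9, 0.1, 0.6]
grip_width: 0.0857
```

apply_moves(motion=[{"tx":-4,"ty":0.2,"tz":0,"turn":0,"jaw":1},{"tx":-8,"ty":0.4,"tz":0,"turn":0,"jaw":1},{"tx":-12,"ty":0.7,"tz":0,"turn":0,"jaw":1},{"tx":-16,"ty":0.9,"tz":0,"turn":0,"jaw":1},{"tx":-18,"ty":1.1,"tz":0,"turn":0,"jaw":1}])

```text
time_s: 34.35
position: [0.5248, -0.255, 0.1938]
tool_rot: [[-0.085, 0.996, -0.007], [0.996, 0.085, 0.007], [0.007, -0.006, -1.0]]
ft_force: [-0.9, 0.2, -0.1]
grip_width: 0.0851
```

apply_moves(motion=[{"tx":-2,"ty":0,"tz":0,"turn":0,"jaw":1},{"tx":-2,"ty":0,"tz":0,"turn":0,"jaw":1},{"tx":-2,"ty":0,"tz":0,"turn":0,"jaw":1}])

```text
time_s: 34.6
position: [0.5262, -0.2756, 0.1929]
tool_rot: [[-0.081, 0.997, -0.008], [0.997, 0.081, 0.008], [0.008, -0.007, -1.0]]
ft_force: [-0.2, 0.8, -0.1]
grip_width: 0.0852
```

```bash
python3 go.py .5348 -.2930 .175 5.9; python3 -c "
from h import *
print(np.round(telemetry.observe()['tool_rot'],3)[:,2])
from rk import *
C=cam('top');p,d=get_image('top');cv2.imwrite('pics/top2.png',p[:,:,::-1])
m=mask(p,20,35,120,100,255,(130,200,205,290));print('rack top',rect(m,'top',.133))
"
```

```text
t 34.6 pos [ 0.5262 -0.2756  0.1929] yaw 4.63 F [-0.2  0.8 -0.1] w 0.0852 shift_cm [-1.82  0.73  1.77] turn -1.27 q6 -43.7
[-0.008  0.008 -1.   ]
rack top [433.4 316.3  98.1  56.5  81.2]
```

apply_moves(motion=[{"tx":-1.8,"ty":0.7,"tz":0,"turn":-1.3,"jaw":1},{"tx":-1.8,"ty":0.7,"tz":2,"turn":-1.3,"jaw":1},{"tx":-1.8,"ty":0.7,"tz":4,"turn":-1.3,"jaw":1},{"tx":-1.8,"ty":0.7,"tz":5,"turn":-1.3,"jaw":1},{"tx":-1.8,"ty":0.7,"tz":5,"turn":-1.3,"jaw":1}])

```text
time_s: 35.07
position: [0.5336, -0.2898, 0.141]
tool_rot: [[-0.105, 0.994, -0.011], [0.994, 0.105, 0.011], [0.012, -0.01, -1.0]]
ft_force: [-0.7, 1.5, -0.6]
grip_width: 0.0852
```

```bash
python3 go.py .5348 -.2930 .0768 5.9;python3 -c "
from meas import *
caps(dict(red=(200,180,370,415)))"
```

```text
t 35.07 pos [ 0.5336 -0.2898  0.141 ] yaw 6.05 F [-0.7  1.5 -0.6] w 0.0852 shift_cm [-0.41  0.15  6.42] turn 0.15 q6 -45.8
red wrist z 0.1297 circ [ 535.1 -292.5] r 21.7 cloudmid [ 535.1 -293.1]
```

apply_moves(motion=[{"tx":-0.4,"ty":0.15,"tz":2,"turn":0,"jaw":1},{"tx":-0.4,"ty":0.15,"tz":4,"turn":0,"jaw":1},{"tx":-0.4,"ty":0.15,"tz":6,"turn":0,"jaw":1},{"tx":-0.4,"ty":0.15,"tz":6.4,"turn":0,"jaw":1},{"tx":-0.4,"ty":0.15,"tz":6.4,"turn":0,"jaw":1}])

```text
time_s: 35.53
position: [0.5356, -0.2934, 0.0788]
tool_rot: [[-0.106, 0.994, -0.009], [0.994, 0.106, 0.009], [0.01, -0.008, -1.0]]
ft_force: [0.4, -1.2, -0.4]
grip_width: 0.0855
```

apply_moves(motion=[{"tx":0,"ty":0,"tz":0,"turn":0,"jaw":-1},{"tx":0,"ty":0,"tz":0,"turn":0,"jaw":-1},{"tx":0,"ty":0,"tz":0,"turn":0,"jaw":-1},{"tx":0,"ty":0,"tz":0,"turn":0,"jaw":-1},{"tx":0,"ty":0,"tz":0,"turn":0,"jaw":-1}], squeeze=50)

```text
time_s: 35.95
position: [0.5361, -0.2937, 0.0803]
tool_rot: [[-0.106, 0.994, -0.008], [0.994, 0.106, 0.008], [0.009, -0.007, -1.0]]
ft_force: [-1.4, 0.2, 6.9]
grip_width: 0.0407
```

apply_moves(motion=[{"tx":0,"ty":0,"tz":0,"turn":0,"jaw":-1},{"tx":0,"ty":0,"tz":0,"turn":0,"jaw":-1}])

```text
time_s: 36.12
position: [0.5361, -0.2937, 0.0805]
tool_rot: [[-0.106, 0.994, -0.007], [0.994, 0.106, 0.008], [0.008, -0.006, -1.0]]
ft_force: [-1.2, -0.1, -2.1]
grip_width: 0.0409
```

```bash
python3 go.py .6081 .0028 .16 6
```

```text
t 36.12 pos [ 0.5361 -0.2937  0.0805] yaw 6.06 F [-1.2 -0.1 -2.1] w 0.0409 shift_cm [28.8  10.24 -7.77] turn 0.06 q6 -45.9
```

apply_moves(motion=[{"tx":0,"ty":0,"tz":-0.7,"turn":0,"jaw":-1},{"tx":0,"ty":0,"tz":-2.5,"turn":0,"jaw":-1},{"tx":0,"ty":0,"tz":-4.5,"turn":0,"jaw":-1},{"tx":0,"ty":0,"tz":-7,"turn":0,"jaw":-1},{"tx":0,"ty":0,"tz":-8.5,"turn":0,"jaw":-1}])

```text
time_s: 36.53
position: [0.5371, -0.2947, 0.1682]
tool_rot: [[-0.105, 0.994, -0.005], [0.994, 0.106, 0.006], [0.007, -0.005, -1.0]]
ft_force: [-0.4, -0.7, -1.1]
grip_width: 0.0405
```

apply_moves(motion=[{"tx":0,"ty":0,"tz":0,"turn":0,"jaw":-1},{"tx":2,"ty":0.7,"tz":0,"turn":0,"jaw":-1},{"tx":5,"ty":1.8,"tz":0,"turn":0,"jaw":-1},{"tx":8,"ty":2.8,"tz":0,"turn":0,"jaw":-1},{"tx":11,"ty":3.9,"tz":0,"turn":0,"jaw":-1}])

```text
time_s: 36.95
position: [0.5639, -0.1799, 0.1678]
tool_rot: [[-0.105, 0.994, -0.007], [0.994, 0.105, 0.007], [0.008, -0.006, -1.0]]
ft_force: [0.8, 0.5, -1.8]
grip_width: 0.0403
```

apply_moves(motion=[{"tx":3,"ty":1.1,"tz":0,"turn":0,"jaw":-1},{"tx":6,"ty":2.1,"tz":0,"turn":0,"jaw":-1},{"tx":9,"ty":3.2,"tz":0,"turn":0,"jaw":-1},{"tx":11.5,"ty":4.1,"tz":0,"turn":0,"jaw":-1},{"tx":13.5,"ty":4.8,"tz":0,"turn":0,"jaw":-1}])

```text
time_s: 37.37
position: [0.5973, -0.0382, 0.1676]
tool_rot: [[-0.106, 0.994, -0.009], [0.994, 0.106, 0.008], [0.009, -0.008, -1.0]]
ft_force: [0.6, -0.1, -2.3]
grip_width: 0.0405
```

apply_moves(motion=[{"tx":2,"ty":0.7,"tz":0,"turn":0,"jaw":-1},{"tx":3,"ty":1.1,"tz":0,"turn":0,"jaw":-1},{"tx":3,"ty":1.1,"tz":0,"turn":0,"jaw":-1},{"tx":3,"ty":1.1,"tz":0,"turn":0,"jaw":-1}])

```text
time_s: 37.7
position: [0.6048, -0.0075, 0.1672]
tool_rot: [[-0.107, 0.994, -0.01], [0.994, 0.107, 0.008], [0.009, -0.009, -1.0]]
ft_force: [-0.8, -0.4, -1.4]
grip_width: 0.0406
```

```bash
python3 go.py .6087 .0023 .09 6
```

```text
t 37.7 pos [ 0.6048 -0.0075  0.1672] yaw 6.12 F [-0.8 -0.4 -1.4] w 0.0406 shift_cm [0.86 0.56 7.72] turn 0.12 q6 -18.2
```

apply_moves(motion=[{"tx":0.9,"ty":0.55,"tz":0,"turn":0,"jaw":-1},{"tx":0.9,"ty":0.55,"tz":2,"turn":0,"jaw":-1},{"tx":0.9,"ty":0.55,"tz":4,"turn":0,"jaw":-1},{"tx":0.9,"ty":0.55,"tz":6,"turn":0,"jaw":-1},{"tx":0.9,"ty":0.55,"tz":6.5,"turn":0,"jaw":-1}])

```text
time_s: 38.12
position: [0.6073, 0.0022, 0.099]
tool_rot: [[-0.105, 0.994, -0.015], [0.994, 0.105, 0.009], [0.01, -0.014, -1.0]]
ft_force: [-0.4, 0.2, -1.5]
grip_width: 0.0406
```

apply_moves(motion=[{"tx":0,"ty":0,"tz":0.5,"turn":0,"jaw":-1},{"tx":0,"ty":0,"tz":0.8,"turn":0,"jaw":-1},{"tx":0,"ty":0,"tz":0.8,"turn":0,"jaw":-1}])

```text
time_s: 38.37
position: [0.6073, 0.0019, 0.0911]
tool_rot: [[-0.105, 0.994, -0.015], [0.994, 0.105, 0.009], [0.01, -0.014, -1.0]]
ft_force: [0.0, -0.3, -1.5]
grip_width: 0.0407
```

```bash
python3 go.py .6087 .0023 .0805 6
```

```text
t 38.37 pos [0.6073 0.0019 0.0911] yaw 6.02 F [ 0.  -0.3 -1.5] w 0.0407 shift_cm [0.01 0.15 1.05] turn 0.02 q6 -17.2
```

apply_moves(motion=[{"tx":0,"ty":0.2,"tz":0.3,"turn":0,"jaw":-1},{"tx":0,"ty":0.2,"tz":0.6,"turn":0,"jaw":-1},{"tx":0,"ty":0.2,"tz":0.8,"turn":0,"jaw":-1},{"tx":0,"ty":0.2,"tz":0.9,"turn":0,"jaw":-1},{"tx":0,"ty":0.2,"tz":0.9,"turn":0,"jaw":-1}])

```text
time_s: 38.78
position: [0.6091, 0.0023, 0.0819]
tool_rot: [[-0.105, 0.994, -0.015], [0.994, 0.105, 0.009], [0.01, -0.014, -1.0]]
ft_force: [-0.6, -0.1, -2.0]
grip_width: 0.0407
```

apply_moves(motion=[{"tx":0,"ty":0,"tz":0.05,"turn":0,"jaw":-1},{"tx":0,"ty":0,"tz":0.1,"turn":0,"jaw":-1},{"tx":0,"ty":0,"tz":0.1,"turn":0,"jaw":-1}])

```text
time_s: 39.03
position: [0.6091, 0.0023, 0.0809]
tool_rot: [[-0.105, 0.994, -0.015], [0.994, 0.105, 0.009], [0.01, -0.014, -1.0]]
ft_force: [-0.2, -1.1, -1.1]
grip_width: 0.0406
```

apply_moves(motion=[{"tx":0,"ty":0,"tz":0.05,"turn":0,"jaw":-1},{"tx":0,"ty":0,"tz":0.1,"turn":0,"jaw":-1},{"tx":0,"ty":0,"tz":0.1,"turn":0,"jaw":-1}])

```text
time_s: 39.28
position: [0.6092, 0.0023, 0.0805]
tool_rot: [[-0.105, 0.994, -0.014], [0.994, 0.105, 0.008], [0.01, -0.014, -1.0]]
ft_force: [-0.5, 0.7, 3.9]
grip_width: 0.0406
```

Contact. I'll release and lift.

apply_moves(motion=[{"tx":0,"ty":0,"tz":-0.05,"turn":0,"jaw":0.2},{"tx":0,"ty":0,"tz":-0.1,"turn":0,"jaw":1},{"tx":0,"ty":0,"tz":-0.1,"turn":0,"jaw":1},{"tx":0,"ty":0,"tz":-0.1,"turn":0,"jaw":1},{"tx":0,"ty":0,"tz":-0.1,"turn":0,"jaw":1}])

```text
time_s: 39.7
position: [0.6092, 0.0022, 0.0814]
tool_rot: [[-0.105, 0.994, -0.014], [0.994, 0.105, 0.008], [0.01, -0.013, -1.0]]
ft_force: [0.7, 0.1, -0.6]
grip_width: 0.0853
```

apply_moves(motion=[{"tx":0,"ty":0,"tz":-1,"turn":0,"jaw":1},{"tx":0,"ty":0,"tz":-3,"turn":0,"jaw":1},{"tx":0,"ty":0,"tz":-6,"turn":0,"jaw":1},{"tx":0,"ty":0,"tz":-9,"turn":0,"jaw":1}])

```text
time_s: 40.03
position: [0.6102, 0.0015, 0.1728]
tool_rot: [[-0.105, 0.994, -0.015], [0.994, 0.105, 0.009], [0.01, -0.015, -1.0]]
ft_force: [0.4, 0.6, 0.3]
grip_width: 0.0858
```

apply_moves(motion=[{"tx":0,"ty":0,"tz":0,"turn":0,"jaw":1},{"tx":0,"ty":0,"tz":0,"turn":0,"jaw":1}])

```text
time_s: 40.2
position: [0.6109, 0.0014, 0.1752]
tool_rot: [[-0.105, 0.994, -0.011], [0.994, 0.105, 0.008], [0.009, -0.01, -1.0]]
ft_force: [-0.0, -0.2, -0.8]
grip_width: 0.0853
```

```bash
python3 -c "
from meas import *
caps(dict(red=(200,180,370,415)))";python3 go.py .4445 -.3155 .175 6
```

```text
red wrist z 0.1298 circ [607.4   3.5] r 21.3 cloudmid [607.7   2.7]
t 40.25 pos [0.6102 0.0016 0.1734] yaw 6.02 F [-0.2 -0.6  0.4] w 0.0853 shift_cm [-29.79 -19.8   -0.19] turn 0.02 q6 -17.2
```

Red is back on its spot, with the same cap reading of (607.7, 2.7) mm. Now blue.

apply_moves(motion=[{"tx":-2.5,"ty":-1.6,"tz":0,"turn":0,"jaw":1},{"tx":-5.5,"ty":-3.6,"tz":0,"turn":0,"jaw":1},{"tx":-8.5,"ty":-5.6,"tz":0,"turn":0,"jaw":1},{"tx":-11.5,"ty":-7.6,"tz":0,"turn":0,"jaw":1},{"tx":-14.5,"ty":-9.6,"tz":0,"turn":0,"jaw":1}])

```text
time_s: 40.67
position: [0.5283, -0.1536, 0.1719]
tool_rot: [[-0.105, 0.994, -0.017], [0.994, 0.105, 0.01], [0.011, -0.016, -1.0]]
ft_force: [-0.3, -0.5, -0.1]
grip_width: 0.0853
```

apply_moves(motion=[{"tx":-3,"ty":-2,"tz":0,"turn":0,"jaw":1},{"tx":-6,"ty":-4,"tz":0,"turn":0,"jaw":1},{"tx":-9,"ty":-6,"tz":0,"turn":0,"jaw":1},{"tx":-12,"ty":-8,"tz":0,"turn":0,"jaw":1},{"tx":-14,"ty":-9.3,"tz":0,"turn":0,"jaw":1}])

```text
time_s: 41.08
position: [0.4485, -0.3047, 0.1706]
tool_rot: [[-0.103, 0.994, -0.019], [0.995, 0.104, 0.011], [0.013, -0.018, -1.0]]
ft_force: [-0.1, 0.3, -0.1]
grip_width: 0.0851
```

apply_moves(motion=[{"tx":-1.2,"ty":-0.8,"tz":0,"turn":0,"jaw":1},{"tx":-1.2,"ty":-0.8,"tz":0,"turn":0,"jaw":1},{"tx":-1.2,"ty":-0.8,"tz":0,"turn":0,"jaw":1}])

```text
time_s: 41.33
position: [0.4411, -0.3174, 0.1694]
tool_rot: [[-0.102, 0.995, -0.021], [0.995, 0.102, 0.013], [0.015, -0.019, -1.0]]
ft_force: [0.5, 0.8, 0.1]
grip_width: 0.0854
```

```bash
python3 -c "
from meas import *
caps(dict(blue=(200,180,370,415)))";python3 go.py .4445 -.3155 .115 6
```

```text
blue wrist z 0.1293 circ [ 444.  -313.3] r 21.4 cloudmid [ 444.  -313.9]
t 41.38 pos [ 0.4416 -0.3168  0.1697] yaw 5.93 F [-0.5  0.2 -0.2] w 0.0852 shift_cm [0.01 0.4  5.46] turn -0.07 q6 -53.8
```

apply_moves(motion=[{"tx":0.1,"ty":0.1,"tz":-3,"turn":0,"jaw":1},{"tx":0.1,"ty":0.1,"tz":-7,"turn":0,"jaw":1},{"tx":0.1,"ty":0.1,"tz":-10,"turn":0,"jaw":1}])

```text
time_s: 41.63
position: [0.4452, -0.3156, 0.2718]
tool_rot: [[-0.105, 0.994, -0.02], [0.994, 0.105, 0.013], [0.015, -0.018, -1.0]]
ft_force: [0.1, 0.3, -0.1]
grip_width: 0.0852
```

apply_moves(motion=[{"tx":0,"ty":0,"tz":0,"turn":0,"jaw":1},{"tx":0,"ty":0,"tz":0,"turn":0,"jaw":1}])

```text
time_s: 41.8
position: [0.4461, -0.3146, 0.2731]
tool_rot: [[-0.107, 0.994, -0.018], [0.994, 0.107, 0.011], [0.013, -0.016, -1.0]]
ft_force: [0.4, 0.3, -1.7]
grip_width: 0.0852
```

apply_moves(motion=[{"tx":0,"ty":0,"tz":2,"turn":0,"jaw":1},{"tx":0,"ty":0,"tz":4,"turn":0,"jaw":1},{"tx":0,"ty":0,"tz":6,"turn":0,"jaw":1},{"tx":0,"ty":0,"tz":6,"turn":0,"jaw":1},{"tx":0,"ty":0,"tz":6,"turn":0,"jaw":1}])

```text
time_s: 42.22
position: [0.4449, -0.3129, 0.2117]
tool_rot: [[-0.108, 0.994, -0.02], [0.994, 0.108, 0.014], [0.016, -0.019, -1.0]]
ft_force: [0.3, -0.4, -0.0]
grip_width: 0.0857
```

```bash
python3 go.py .4443 -.3145 .13 6
```

```text
t 42.22 pos [ 0.4449 -0.3129  0.2117] yaw 6.2 F [ 0.3 -0.4 -0. ] w 0.0857 shift_cm [-0.28  0.08  8.16] turn 0.2 q6 -53.6
```

apply_moves(motion=[{"tx":-0.2,"ty":0.1,"tz":2,"turn":0,"jaw":1},{"tx":-0.2,"ty":0.1,"tz":4,"turn":0,"jaw":1},{"tx":-0.2,"ty":0.1,"tz":6,"turn":0,"jaw":1},{"tx":-0.2,"ty":0.1,"tz":6,"turn":0,"jaw":1},{"tx":-0.2,"ty":0.1,"tz":6,"turn":0,"jaw":1}])

```text
time_s: 42.63
position: [0.4451, -0.3139, 0.1522]
tool_rot: [[-0.108, 0.994, -0.02], [0.994, 0.108, 0.014], [0.016, -0.019, -1.0]]
ft_force: [-0.5, -0.4, 1.2]
grip_width: 0.0852
```

```bash
python3 go.py .4443 -.3145 .0785 6;python3 -c "
from meas import *
print(telemetry.observe()['tool_rot'])
caps(dict(blue=(200,180,370,418)))"
```

```text
t 42.63 pos [ 0.4451 -0.3139  0.1522] yaw 6.22 F [-0.5 -0.4  1.2] w 0.0852 shift_cm [-0.17  0.05  7.37] turn 0.22 q6 -53.6
[[-0.10796244  0.99394397 -0.02048177]
 [ 0.9940243   0.10825936  0.01398579]
 [ 0.01611844 -0.01884943 -0.9996924 ]]
blue wrist z 0.1292 circ [ 444.4 -313.2] r 21.6 cloudmid [ 443.9 -313.9]
```

apply_moves(motion=[{"tx":-0.1,"ty":0,"tz":2,"turn":0,"jaw":1},{"tx":-0.1,"ty":0,"tz":4,"turn":0,"jaw":1},{"tx":-0.1,"ty":0,"tz":6,"turn":0,"jaw":1},{"tx":-0.1,"ty":0,"tz":7.3,"turn":0,"jaw":1},{"tx":-0.1,"ty":0,"tz":7.3,"turn":0,"jaw":1}])

```text
time_s: 43.1
position: [0.444, -0.3141, 0.0794]
tool_rot: [[-0.108, 0.994, -0.02], [0.994, 0.108, 0.014], [0.016, -0.019, -1.0]]
ft_force: [-0.9, 0.8, 0.3]
grip_width: 0.0853
```

apply_moves(motion=[{"tx":0,"ty":0,"tz":0,"turn":0,"jaw":-1},{"tx":0,"ty":0,"tz":0,"turn":0,"jaw":-1},{"tx":0,"ty":0,"tz":0,"turn":0,"jaw":-1},{"tx":0,"ty":0,"tz":0,"turn":0,"jaw":-1},{"tx":0,"ty":0,"tz":0,"turn":0,"jaw":-1}], squeeze=50)

```text
time_s: 43.52
position: [0.4446, -0.3147, 0.081]
tool_rot: [[-0.108, 0.994, -0.018], [0.994, 0.108, 0.012], [0.013, -0.017, -1.0]]
ft_force: [0.3, 1.0, 6.3]
grip_width: 0.0405
```

apply_moves(motion=[{"tx":0,"ty":0,"tz":0,"turn":0,"jaw":-1},{"tx":0,"ty":0,"tz":0,"turn":0,"jaw":-1}])

```text
time_s: 43.68
position: [0.4448, -0.3149, 0.0816]
tool_rot: [[-0.108, 0.994, -0.017], [0.994, 0.108, 0.011], [0.013, -0.016, -1.0]]
ft_force: [-0.2, -0.4, -1.4]
grip_width: 0.0405
```

```bash
python3 go.py .4735 .036 .165 6
```

```text
t 43.68 pos [ 0.4448 -0.3149  0.0816] yaw 6.22 F [-0.2 -0.4 -1.4] w 0.0405 shift_cm [34.67  6.52 -8.01] turn 0.22 q6 -53.6
```

apply_moves(motion=[{"tx":0,"ty":0,"tz":-0.7,"turn":0,"jaw":-1},{"tx":0,"ty":0,"tz":-2.5,"turn":0,"jaw":-1},{"tx":0,"ty":0,"tz":-4.5,"turn":0,"jaw":-1},{"tx":0,"ty":0,"tz":-7,"turn":0,"jaw":-1},{"tx":0,"ty":0,"tz":-9,"turn":0,"jaw":-1}])

```text
time_s: 44.1
position: [0.4464, -0.3158, 0.1736]
tool_rot: [[-0.108, 0.994, -0.017], [0.994, 0.108, 0.01], [0.012, -0.016, -1.0]]
ft_force: [-0.4, -0.0, -2.3]
grip_width: 0.0408
```

apply_moves(motion=[{"tx":0,"ty":0,"tz":0,"turn":0,"jaw":-1},{"tx":2,"ty":0.4,"tz":0,"turn":0,"jaw":-1},{"tx":5,"ty":0.9,"tz":0,"turn":0,"jaw":-1},{"tx":8,"ty":1.5,"tz":0,"turn":0,"jaw":-1},{"tx":11,"ty":2.1,"tz":0,"turn":0,"jaw":-1}])

```text
time_s: 44.52
position: [0.4548, -0.2028, 0.1737]
tool_rot: [[-0.107, 0.994, -0.018], [0.994, 0.108, 0.011], [0.013, -0.017, -1.0]]
ft_force: [0.1, 0.2, -2.1]
grip_width: 0.0406
```

apply_moves(motion=[{"tx":3,"ty":0.6,"tz":0,"turn":0,"jaw":-1},{"tx":6,"ty":1.1,"tz":0,"turn":0,"jaw":-1},{"tx":9,"ty":1.7,"tz":0,"turn":0,"jaw":-1},{"tx":12,"ty":2.3,"tz":0,"turn":0,"jaw":-1},{"tx":15,"ty":2.8,"tz":0,"turn":0,"jaw":-1}])

```text
time_s: 44.93
position: [0.4661, -0.0491, 0.1746]
tool_rot: [[-0.107, 0.994, -0.019], [0.994, 0.107, 0.012], [0.014, -0.018, -1.0]]
ft_force: [1.4, 0.2, -2.4]
grip_width: 0.0406
```

apply_moves(motion=[{"tx":2.5,"ty":0.5,"tz":0,"turn":0,"jaw":-1},{"tx":5,"ty":0.9,"tz":0,"turn":0,"jaw":-1},{"tx":7,"ty":1.3,"tz":0,"turn":0,"jaw":-1},{"tx":7.5,"ty":1.4,"tz":0,"turn":0,"jaw":-1},{"tx":7.5,"ty":1.4,"tz":0,"turn":0,"jaw":-1}])

```text
time_s: 45.35
position: [0.4716, 0.028, 0.1748]
tool_rot: [[-0.109, 0.994, -0.02], [0.994, 0.11, 0.012], [0.014, -0.019, -1.0]]
ft_force: [-0.3, 0.1, -2.2]
grip_width: 0.0404
```

```bash
python3 go.py .4739 .0348 .092 6
```

```text
t 45.35 pos [0.4716 0.028  0.1748] yaw 6.29 F [-0.3  0.1 -2.2] w 0.0404 shift_cm [0.53 0.46 8.28] turn 0.29 q6 -17.7
```

apply_moves(motion=[{"tx":0.5,"ty":0.5,"tz":0,"turn":0,"jaw":-1},{"tx":0.5,"ty":0.5,"tz":2,"turn":0,"jaw":-1},{"tx":0.5,"ty":0.5,"tz":4,"turn":0,"jaw":-1},{"tx":0.5,"ty":0.5,"tz":5,"turn":0,"jaw":-1},{"tx":0.5,"ty":0.5,"tz":5,"turn":0,"jaw":-1}])

```text
time_s: 45.77
position: [0.474, 0.0335, 0.1227]
tool_rot: [[-0.108, 0.994, -0.025], [0.994, 0.108, 0.013], [0.015, -0.023, -1.0]]
ft_force: [-0.1, 0.2, -1.9]
grip_width: 0.0406
```

apply_moves(motion=[{"tx":0,"ty":0,"tz":1.5,"turn":0,"jaw":-1},{"tx":0,"ty":0,"tz":3,"turn":0,"jaw":-1},{"tx":0,"ty":0,"tz":3.3,"turn":0,"jaw":-1},{"tx":0,"ty":0,"tz":3.3,"turn":0,"jaw":-1}])

```text
time_s: 46.1
position: [0.4733, 0.0335, 0.0896]
tool_rot: [[-0.107, 0.994, -0.026], [0.994, 0.107, 0.013], [0.015, -0.024, -1.0]]
ft_force: [0.8, -0.1, -2.2]
grip_width: 0.0407
```

```bash
python3 go.py .4739 .0348 .082 6
```

```text
t 46.1 pos [0.4733 0.0335 0.0896] yaw 6.17 F [ 0.8 -0.1 -2.2] w 0.0407 shift_cm [0.11 0.09 0.76] turn 0.17 q6 -16.9
```

apply_moves(motion=[{"tx":0.1,"ty":0.15,"tz":0.3,"turn":0,"jaw":-1},{"tx":0.1,"ty":0.15,"tz":0.5,"turn":0,"jaw":-1},{"tx":0.1,"ty":0.15,"tz":0.65,"turn":0,"jaw":-1},{"tx":0.1,"ty":0.15,"tz":0.65,"turn":0,"jaw":-1}])

```text
time_s: 46.43
position: [0.4746, 0.0347, 0.0832]
tool_rot: [[-0.107, 0.994, -0.025], [0.994, 0.107, 0.013], [0.015, -0.024, -1.0]]
ft_force: [-0.6, -0.1, -1.1]
grip_width: 0.041
```

apply_moves(motion=[{"tx":0,"ty":0,"tz":0.05,"turn":0,"jaw":-1},{"tx":0,"ty":0,"tz":0.1,"turn":0,"jaw":-1},{"tx":0,"ty":0,"tz":0.1,"turn":0,"jaw":-1}])

```text
time_s: 46.68
position: [0.4746, 0.0347, 0.0823]
tool_rot: [[-0.107, 0.994, -0.025], [0.994, 0.107, 0.013], [0.015, -0.024, -1.0]]
ft_force: [-0.0, -0.5, -2.0]
grip_width: 0.0404
```

apply_moves(motion=[{"tx":0,"ty":0,"tz":0.05,"turn":0,"jaw":-1},{"tx":0,"ty":0,"tz":0.1,"turn":0,"jaw":-1},{"tx":0,"ty":0,"tz":0.1,"turn":0,"jaw":-1}])

```text
time_s: 46.93
position: [0.4746, 0.0347, 0.0813]
tool_rot: [[-0.107, 0.994, -0.025], [0.994, 0.107, 0.013], [0.015, -0.024, -1.0]]
ft_force: [0.3, 0.2, -1.5]
grip_width: 0.0406
```

apply_moves(motion=[{"tx":0,"ty":0,"tz":0.05,"turn":0,"jaw":-1},{"tx":0,"ty":0,"tz":0.1,"turn":0,"jaw":-1},{"tx":0,"ty":0,"tz":0.1,"turn":0,"jaw":-1}])

```text
time_s: 47.18
position: [0.4747, 0.0347, 0.0811]
tool_rot: [[-0.107, 0.994, -0.025], [0.994, 0.108, 0.012], [0.015, -0.023, -1.0]]
ft_force: [-3.0, 0.5, 10.2]
grip_width: 0.0409
```

apply_moves(motion=[{"tx":0,"ty":0,"tz":0.05,"turn":0,"jaw":-1},{"tx":0,"ty":0,"tz":0.05,"turn":0,"jaw":-1}])

```text
time_s: 47.35
position: [0.4746, 0.0347, 0.0812]
tool_rot: [[-0.107, 0.994, -0.024], [0.994, 0.108, 0.012], [0.015, -0.023, -1.0]]
ft_force: [-1.8, 0.5, 6.8]
grip_width: 0.0404
```

apply_moves(motion=[{"tx":0,"ty":0,"tz":-0.05,"turn":0,"jaw":0.2},{"tx":0,"ty":0,"tz":-0.1,"turn":0,"jaw":1},{"tx":0,"ty":0,"tz":-0.1,"turn":0,"jaw":1},{"tx":0,"ty":0,"tz":-0.1,"turn":0,"jaw":1},{"tx":0,"ty":0,"tz":-0.1,"turn":0,"jaw":1}])

```text
time_s: 47.77
position: [0.4747, 0.0347, 0.0821]
tool_rot: [[-0.107, 0.994, -0.024], [0.994, 0.108, 0.012], [0.015, -0.023, -1.0]]
ft_force: [0.1, -0.1, -0.2]
grip_width: 0.0853
```

apply_moves(motion=[{"tx":0,"ty":0,"tz":-1,"turn":0,"jaw":1},{"tx":0,"ty":0,"tz":-4,"turn":0,"jaw":1},{"tx":0,"ty":0,"tz":-8,"turn":0,"jaw":1},{"tx":0,"ty":0,"tz":-12,"turn":0,"jaw":1}])

```text
time_s: 48.1
position: [0.477, 0.0333, 0.2032]
tool_rot: [[-0.107, 0.994, -0.026], [0.994, 0.108, 0.013], [0.015, -0.025, -1.0]]
ft_force: [1.0, 0.2, -0.3]
grip_width: 0.0853
```

apply_moves(motion=[{"tx":0,"ty":0,"tz":0,"turn":0,"jaw":1},{"tx":0,"ty":0,"tz":0,"turn":0,"jaw":1}])

```text
time_s: 48.27
position: [0.4777, 0.0332, 0.2048]
tool_rot: [[-0.107, 0.994, -0.022], [0.994, 0.108, 0.012], [0.014, -0.02, -1.0]]
ft_force: [0.6, 0.1, -0.2]
grip_width: 0.0853
```

```bash
python3 -c "
from meas import *
caps(dict(blue=(180,120,380,415)))";python3 go.py .5257 -.370 .2 6
```

```text
blue wrist z 0.1298 circ [473.7  36.2] r 21.2 cloudmid [473.6  35.5]
t 48.32 pos [0.4769 0.0334 0.2031] yaw 6.18 F [-0.7 -0.8 -0.7] w 0.0854 shift_cm [-40.63   0.52  -0.32] turn 0.18 q6 -16.7
```

Blue is back within 0.5 mm. Now green.

apply_moves(motion=[{"tx":-3,"ty":0,"tz":0,"turn":0,"jaw":1},{"tx":-7,"ty":0.1,"tz":0,"turn":0,"jaw":1},{"tx":-11,"ty":0.1,"tz":0,"turn":0,"jaw":1},{"tx":-15,"ty":0.2,"tz":0,"turn":0,"jaw":1},{"tx":-19,"ty":0.3,"tz":0,"turn":0,"jaw":1}])

```text
time_s: 48.73
position: [0.4995, -0.1567, 0.1982]
tool_rot: [[-0.107, 0.994, -0.029], [0.994, 0.108, 0.014], [0.017, -0.027, -0.999]]
ft_force: [1.0, -0.0, 0.2]
grip_width: 0.0855
```

apply_moves(motion=[{"tx":-4,"ty":0.1,"tz":0,"turn":0,"jaw":1},{"tx":-8,"ty":0.1,"tz":0,"turn":0,"jaw":1},{"tx":-12,"ty":0.2,"tz":0,"turn":0,"jaw":1},{"tx":-15,"ty":0.2,"tz":0,"turn":0,"jaw":1},{"tx":-18,"ty":0.3,"tz":0,"turn":0,"jaw":1}])

```text
time_s: 49.15
position: [0.521, -0.337, 0.1924]
tool_rot: [[-0.106, 0.994, -0.032], [0.994, 0.107, 0.017], [0.02, -0.03, -0.999]]
ft_force: [0.5, 0.8, 0.0]
grip_width: 0.0855
```

apply_moves(motion=[{"tx":-3,"ty":0,"tz":0,"turn":0,"jaw":1},{"tx":-3,"ty":0,"tz":0,"turn":0,"jaw":1},{"tx":-3,"ty":0,"tz":0,"turn":0,"jaw":1},{"tx":-3,"ty":0,"tz":0,"turn":0,"jaw":1}])

```text
time_s: 49.48
position: [0.5238, -0.3662, 0.1901]
tool_rot: [[-0.106, 0.994, -0.034], [0.994, 0.107, 0.019], [0.023, -0.031, -0.999]]
ft_force: [-0.2, 0.7, 0.7]
grip_width: 0.0853
```

```bash
python3 go.py .5257 -.370 .14 6;python3 -c "
from meas import *
print(telemetry.observe()['tool_rot'][:][0])
caps(dict(green=(180,120,380,415)))"
```

```text
t 49.48 pos [ 0.5238 -0.3662  0.1901] yaw 6.14 F [-0.2  0.7  0.7] w 0.0853 shift_cm [-0.51  0.3   5.  ] turn 0.14 q6 -51.4
[-0.10622011  0.99377529 -0.03358499]
green wrist z 0.1298 circ [ 525.4 -369.9] r 21.5 cloudmid [ 526.  -370.6]
```

The tool tilt has reached 2.2°. I'll use a brisk lift to cut it before grasping.

apply_moves(motion=[{"tx":-0.3,"ty":0.1,"tz":-4,"turn":0,"jaw":1},{"tx":-0.3,"ty":0.1,"tz":-8,"turn":0,"jaw":1}])

```text
time_s: 49.7
position: [0.5275, -0.3683, 0.2693]
tool_rot: [[-0.108, 0.993, -0.038], [0.994, 0.109, 0.024], [0.028, -0.035, -0.999]]
ft_force: [-0.0, -0.6, 1.1]
grip_width: 0.0855
```

apply_moves(motion=[{"tx":0,"ty":0,"tz":0,"turn":0,"jaw":1}])

```text
time_s: 49.78
position: [0.5291, -0.3685, 0.2777]
tool_rot: [[-0.11, 0.994, -0.028], [0.994, 0.11, 0.014], [0.017, -0.026, -1.0]]
ft_force: [-0.9, -0.3, 1.7]
grip_width: 0.0858
```

apply_moves(motion=[{"tx":0,"ty":0,"tz":0,"turn":0,"jaw":1}])

```text
time_s: 49.87
position: [0.5295, -0.3675, 0.2784]
tool_rot: [[-0.111, 0.993, -0.027], [0.994, 0.111, 0.013], [0.016, -0.025, -1.0]]
ft_force: [1.2, -0.1, -1.3]
grip_width: 0.086
```

apply_moves(motion=[{"tx":0,"ty":0,"tz":0,"turn":0,"jaw":1}])

```text
time_s: 49.95
position: [0.5299, -0.3666, 0.2794]
tool_rot: [[-0.112, 0.993, -0.026], [0.994, 0.113, 0.011], [0.014, -0.024, -1.0]]
ft_force: [0.6, -0.4, 0.1]
grip_width: 0.0853
```

apply_moves(motion=[{"tx":0,"ty":0,"tz":2,"turn":0,"jaw":1},{"tx":0,"ty":0,"tz":5,"turn":0,"jaw":1},{"tx":0,"ty":0,"tz":7,"turn":0,"jaw":1},{"tx":0,"ty":0,"tz":8,"turn":0,"jaw":1},{"tx":0,"ty":0,"tz":8,"turn":0,"jaw":1}])

```text
time_s: 50.37
position: [0.527, -0.3644, 0.1966]
tool_rot: [[-0.113, 0.993, -0.03], [0.993, 0.113, 0.016], [0.019, -0.028, -0.999]]
ft_force: [-0.8, -0.2, -0.1]
grip_width: 0.0856
```

apply_moves(motion=[{"tx":0,"ty":0,"tz":-4,"turn":0,"jaw":1},{"tx":0,"ty":0,"tz":-8,"turn":0,"jaw":1}])

```text
time_s: 50.53
position: [0.5288, -0.3649, 0.2763]
tool_rot: [[-0.113, 0.993, -0.033], [0.993, 0.114, 0.019], [0.023, -0.031, -0.999]]
ft_force: [0.6, -1.6, 0.5]
grip_width: 0.0852
```

apply_moves(motion=[{"tx":0,"ty":0,"tz":0,"turn":0,"jaw":1}])

```text
time_s: 50.62
position: [0.5304, -0.366, 0.2858]
tool_rot: [[-0.113, 0.993, -0.022], [0.993, 0.114, 0.008], [0.011, -0.021, -1.0]]
ft_force: [0.4, -0.4, 1.3]
grip_width: 0.0855
```

apply_moves(motion=[{"tx":0,"ty":0,"tz":2,"turn":0,"jaw":1},{"tx":0,"ty":0,"tz":5,"turn":0,"jaw":1},{"tx":0,"ty":0,"tz":7,"turn":0,"jaw":1},{"tx":0,"ty":0,"tz":8,"turn":0,"jaw":1},{"tx":0,"ty":0,"tz":8,"turn":0,"jaw":1}])

```text
time_s: 51.03
position: [0.5283, -0.3649, 0.2046]
tool_rot: [[-0.114, 0.993, -0.024], [0.993, 0.114, 0.01], [0.013, -0.023, -1.0]]
ft_force: [-0.1, 0.3, -1.0]
grip_width: 0.0857
```

apply_moves(motion=[{"tx":0,"ty":0,"tz":-4,"turn":0,"jaw":1},{"tx":0,"ty":0,"tz":-8,"turn":0,"jaw":1}])

```text
time_s: 51.2
position: [0.5298, -0.3652, 0.2854]
tool_rot: [[-0.114, 0.993, -0.027], [0.993, 0.114, 0.013], [0.015, -0.025, -1.0]]
ft_force: [1.1, -0.7, 0.6]
grip_width: 0.0855
```

apply_moves(motion=[{"tx":0,"ty":0,"tz":0,"turn":0,"jaw":1}])

```text
time_s: 51.28
position: [0.5314, -0.3665, 0.2959]
tool_rot: [[-0.114, 0.993, -0.015], [0.993, 0.114, 0.001], [0.002, -0.014, -1.0]]
ft_force: [0.0, -0.7, 1.5]
grip_width: 0.0853
```

```bash
python3 go.py .5257 -.370 .17 6
```

```text
t 51.28 pos [ 0.5314 -0.3665  0.2959] yaw 6.54 F [ 0.  -0.7  1.5] w 0.0853 shift_cm [-0.31 -0.43 12.59] turn 0.54 q6 -51.5
```

apply_moves(motion=[{"tx":-0.3,"ty":-0.4,"tz":2,"turn":0.5,"jaw":1},{"tx":-0.3,"ty":-0.4,"tz":5,"turn":0.5,"jaw":1},{"tx":-0.3,"ty":-0.4,"tz":8,"turn":0.5,"jaw":1},{"tx":-0.3,"ty":-0.4,"tz":10,"turn":0.5,"jaw":1},{"tx":-0.3,"ty":-0.4,"tz":10,"turn":0.5,"jaw":1}])

```text
time_s: 51.7
position: [0.5255, -0.3692, 0.1933]
tool_rot: [[-0.105, 0.994, -0.018], [0.994, 0.105, 0.004], [0.006, -0.018, -1.0]]
ft_force: [-0.6, 0.5, -0.7]
grip_width: 0.0853
```

apply_moves(motion=[{"tx":0,"ty":0,"tz":-4,"turn":0,"jaw":1},{"tx":0,"ty":0,"tz":-8,"turn":0,"jaw":1}])

```text
time_s: 51.87
position: [0.5267, -0.3691, 0.2748]
tool_rot: [[-0.105, 0.994, -0.02], [0.994, 0.105, 0.006], [0.008, -0.019, -1.0]]
ft_force: [0.7, 0.4, 1.3]
grip_width: 0.0856
```

apply_moves(motion=[{"tx":0,"ty":0,"tz":0,"turn":0,"jaw":1}])

```text
time_s: 51.95
position: [0.5284, -0.3706, 0.2859]
tool_rot: [[-0.105, 0.994, -0.008], [0.994, 0.105, -0.006], [-0.005, -0.008, -1.0]]
ft_force: [0.3, 0.2, 1.5]
grip_width: 0.0853
```

apply_moves(motion=[{"tx":0,"ty":0,"tz":2,"turn":0,"jaw":1},{"tx":0,"ty":0,"tz":5,"turn":0,"jaw":1},{"tx":0,"ty":0,"tz":8,"turn":0,"jaw":1},{"tx":0,"ty":0,"tz":10,"turn":0,"jaw":1},{"tx":0,"ty":0,"tz":10,"turn":0,"jaw":1}])

```text
time_s: 52.37
position: [0.5271, -0.3707, 0.1841]
tool_rot: [[-0.105, 0.994, -0.01], [0.994, 0.105, -0.004], [-0.002, -0.011, -1.0]]
ft_force: [-1.2, 0.4, 0.2]
grip_width: 0.0853
```

```bash
python3 go.py .5257 -.370 .14 6
```

```text
t 52.37 pos [ 0.5271 -0.3707  0.1841] yaw 6.05 F [-1.2  0.4  0.2] w 0.0853 shift_cm [ 0.09 -0.09  4.41] turn 0.05 q6 -51.4
```

Tilt is down to about 0.6°. I'll descend and grasp green.

apply_moves(motion=[{"tx":0.1,"ty":-0.1,"tz":2,"turn":0,"jaw":1},{"tx":0.1,"ty":-0.1,"tz":4,"turn":0,"jaw":1},{"tx":0.1,"ty":-0.1,"tz":6,"turn":0,"jaw":1},{"tx":0.1,"ty":-0.1,"tz":6,"turn":0,"jaw":1},{"tx":0.1,"ty":-0.1,"tz":6,"turn":0,"jaw":1}])

```text
time_s: 52.78
position: [0.5262, -0.3707, 0.1265]
tool_rot: [[-0.105, 0.994, -0.009], [0.994, 0.105, -0.005], [-0.004, -0.009, -1.0]]
ft_force: [-0.6, 0.2, 0.5]
grip_width: 0.0855
```

```bash
python3 go.py .5254 -.370 .0785 6;python3 -c "
from meas import *
caps(dict(green=(180,120,380,418)))"
```

```text
t 52.78 pos [ 0.5262 -0.3707  0.1265] yaw 6.05 F [-0.6  0.2  0.5] w 0.0855 shift_cm [ 0.1  -0.03  4.8 ] turn 0.05 q6 -51.4
green wrist z 0.1297 circ [ 525.7 -369.6] r 21.7 cloudmid [ 526.  -370.6]
```

apply_moves(motion=[{"tx":0.05,"ty":0,"tz":2,"turn":0,"jaw":1},{"tx":0.05,"ty":0,"tz":3.5,"turn":0,"jaw":1},{"tx":0.05,"ty":0,"tz":4.8,"turn":0,"jaw":1},{"tx":0.05,"ty":0,"tz":4.8,"turn":0,"jaw":1},{"tx":0.05,"ty":0,"tz":4.8,"turn":0,"jaw":1}])

```text
time_s: 53.25
position: [0.5267, -0.3714, 0.081]
tool_rot: [[-0.105, 0.994, -0.006], [0.994, 0.105, -0.008], [-0.008, -0.007, -1.0]]
ft_force: [0.0, -0.2, -0.5]
grip_width: 0.0853
```

apply_moves(motion=[{"tx":0,"ty":0,"tz":0,"turn":0,"jaw":-1},{"tx":0,"ty":0,"tz":0,"turn":0,"jaw":-1},{"tx":0,"ty":0,"tz":0,"turn":0,"jaw":-1},{"tx":0,"ty":0,"tz":0,"turn":0,"jaw":-1},{"tx":0,"ty":0,"tz":0,"turn":0,"jaw":-1}], squeeze=50)

```text
time_s: 53.67
position: [0.5271, -0.3718, 0.0823]
tool_rot: [[-0.106, 0.994, -0.004], [0.994, 0.105, -0.01], [-0.009, -0.005, -1.0]]
ft_force: [-0.9, 0.5, 6.4]
grip_width: 0.0404
```

apply_moves(motion=[{"tx":0,"ty":0,"tz":0,"turn":0,"jaw":-1},{"tx":0,"ty":0,"tz":0,"turn":0,"jaw":-1}])

```text
time_s: 53.83
position: [0.5271, -0.3717, 0.0823]
tool_rot: [[-0.106, 0.994, -0.004], [0.994, 0.105, -0.01], [-0.009, -0.005, -1.0]]
ft_force: [0.0, -0.2, 1.0]
grip_width: 0.0408
```

```bash
python3 go.py .4810 -.0345 .165 6
```

```text
t 53.83 pos [ 0.5271 -0.3717  0.0823] yaw 6.05 F [ 0.  -0.2  1. ] w 0.0408 shift_cm [33.94 -1.07 -8.57] turn 0.05 q6 -51.3
```

apply_moves(motion=[{"tx":0,"ty":0,"tz":-0.7,"turn":0,"jaw":-1},{"tx":0,"ty":0,"tz":-2.5,"turn":0,"jaw":-1},{"tx":0,"ty":0,"tz":-4.5,"turn":0,"jaw":-1},{"tx":0,"ty":0,"tz":-7,"turn":0,"jaw":-1},{"tx":0,"ty":0,"tz":-8.5,"turn":0,"jaw":-1}])

```text
time_s: 54.25
position: [0.5277, -0.3711, 0.17]
tool_rot: [[-0.106, 0.994, -0.003], [0.994, 0.106, -0.011], [-0.011, -0.004, -1.0]]
ft_force: [-1.0, -0.4, -1.7]
grip_width: 0.0405
```

apply_moves(motion=[{"tx":0,"ty":0,"tz":0,"turn":0,"jaw":-1},{"tx":2,"ty":-0.1,"tz":0,"turn":0,"jaw":-1},{"tx":5,"ty":-0.2,"tz":0,"turn":0,"jaw":-1},{"tx":8,"ty":-0.3,"tz":0,"turn":0,"jaw":-1},{"tx":11,"ty":-0.4,"tz":0,"turn":0,"jaw":-1}])

```text
time_s: 54.67
position: [0.5113, -0.2608, 0.1676]
tool_rot: [[-0.105, 0.994, -0.004], [0.994, 0.105, -0.01], [-0.009, -0.005, -1.0]]
ft_force: [-0.7, -0.6, -1.3]
grip_width: 0.0402
```

apply_moves(motion=[{"tx":3,"ty":-0.1,"tz":0,"turn":0,"jaw":-1},{"tx":6,"ty":-0.2,"tz":0,"turn":0,"jaw":-1},{"tx":9,"ty":-0.3,"tz":0,"turn":0,"jaw":-1},{"tx":12,"ty":-0.4,"tz":0,"turn":0,"jaw":-1},{"tx":14,"ty":-0.4,"tz":0,"turn":0,"jaw":-1}])

```text
time_s: 55.08
position: [0.4914, -0.1193, 0.1656]
tool_rot: [[-0.106, 0.994, -0.006], [0.994, 0.106, -0.009], [-0.008, -0.007, -1.0]]
ft_force: [-0.3, 0.1, -1.1]
grip_width: 0.0406
```

apply_moves(motion=[{"tx":2.5,"ty":-0.1,"tz":0,"turn":0,"jaw":-1},{"tx":5,"ty":-0.2,"tz":0,"turn":0,"jaw":-1},{"tx":7,"ty":-0.2,"tz":0,"turn":0,"jaw":-1},{"tx":7,"ty":-0.2,"tz":0,"turn":0,"jaw":-1},{"tx":7,"ty":-0.2,"tz":0,"turn":0,"jaw":-1}])

```text
time_s: 55.5
position: [0.4816, -0.0492, 0.1645]
tool_rot: [[-0.108, 0.994, -0.007], [0.994, 0.108, -0.008], [-0.008, -0.008, -1.0]]
ft_force: [-0.7, -0.8, -1.9]
grip_width: 0.0405
```

```bash
python3 go.py .4818 -.0357 .092 6
```

```text
t 55.5 pos [ 0.4816 -0.0492  0.1645] yaw 6.18 F [-0.7 -0.8 -1.9] w 0.0405 shift_cm [1.39 0.23 7.24] turn 0.18 q6 -25.5
```

apply_moves(motion=[{"tx":0.7,"ty":0.1,"tz":0,"turn":0,"jaw":-1},{"tx":1.4,"ty":0.2,"tz":1,"turn":0,"jaw":-1},{"tx":1.4,"ty":0.2,"tz":3,"turn":0,"jaw":-1},{"tx":1.4,"ty":0.2,"tz":4,"turn":0,"jaw":-1},{"tx":1.4,"ty":0.2,"tz":4,"turn":0,"jaw":-1}])

```text
time_s: 55.92
position: [0.4807, -0.0355, 0.1223]
tool_rot: [[-0.107, 0.994, -0.011], [0.994, 0.107, -0.007], [-0.006, -0.012, -1.0]]
ft_force: [-0.6, -0.7, -1.5]
grip_width: 0.0406
```

apply_moves(motion=[{"tx":0,"ty":0,"tz":1.5,"turn":0,"jaw":-1},{"tx":0,"ty":0,"tz":2.8,"turn":0,"jaw":-1},{"tx":0,"ty":0,"tz":3.2,"turn":0,"jaw":-1},{"tx":0,"ty":0,"tz":3.2,"turn":0,"jaw":-1}])

```text
time_s: 56.25
position: [0.4802, -0.036, 0.0899]
tool_rot: [[-0.106, 0.994, -0.013], [0.994, 0.106, -0.007], [-0.005, -0.013, -1.0]]
ft_force: [1.3, 0.1, -2.4]
grip_width: 0.0407
```

```bash
python3 go.py .4818 -.0357 .0825 6
```

```text
t 56.25 pos [ 0.4802 -0.036   0.0899] yaw 6.08 F [ 1.3  0.1 -2.4] w 0.0407 shift_cm [0.01 0.17 0.74] turn 0.08 q6 -23.8
```

apply_moves(motion=[{"tx":0,"ty":0.2,"tz":0.3,"turn":0,"jaw":-1},{"tx":0,"ty":0.2,"tz":0.5,"turn":0,"jaw":-1},{"tx":0,"ty":0.2,"tz":0.65,"turn":0,"jaw":-1},{"tx":0,"ty":0.2,"tz":0.65,"turn":0,"jaw":-1}])

```text
time_s: 56.58
position: [0.4822, -0.0358, 0.0835]
tool_rot: [[-0.106, 0.994, -0.013], [0.994, 0.106, -0.007], [-0.005, -0.013, -1.0]]
ft_force: [0.0, -0.0, -1.0]
grip_width: 0.0406
```

apply_moves(motion=[{"tx":0,"ty":0,"tz":0.05,"turn":0,"jaw":-1},{"tx":0,"ty":0,"tz":0.1,"turn":0,"jaw":-1},{"tx":0,"ty":0,"tz":0.1,"turn":0,"jaw":-1}])

```text
time_s: 56.83
position: [0.4822, -0.0358, 0.0826]
tool_rot: [[-0.106, 0.994, -0.012], [0.994, 0.106, -0.007], [-0.005, -0.013, -1.0]]
ft_force: [0.5, -0.1, -1.9]
grip_width: 0.0407
```

apply_moves(motion=[{"tx":0,"ty":0,"tz":0.05,"turn":0,"jaw":-1},{"tx":0,"ty":0,"tz":0.1,"turn":0,"jaw":-1},{"tx":0,"ty":0,"tz":0.1,"turn":0,"jaw":-1}])

```text
time_s: 57.08
position: [0.4823, -0.0359, 0.0824]
tool_rot: [[-0.106, 0.994, -0.012], [0.994, 0.106, -0.007], [-0.006, -0.012, -1.0]]
ft_force: [-3.0, 0.9, 7.1]
grip_width: 0.0402
```

Contact. I'll release, lift, and back away to the right before the final look.

apply_moves(motion=[{"tx":0,"ty":0,"tz":-0.05,"turn":0,"jaw":0.2},{"tx":0,"ty":0,"tz":-0.1,"turn":0,"jaw":1},{"tx":0,"ty":0,"tz":-0.1,"turn":0,"jaw":1},{"tx":0,"ty":0,"tz":-0.1,"turn":0,"jaw":1},{"tx":0,"ty":0,"tz":-0.1,"turn":0,"jaw":1}])

```text
time_s: 57.5
position: [0.4823, -0.0359, 0.0833]
tool_rot: [[-0.106, 0.994, -0.012], [0.994, 0.106, -0.007], [-0.006, -0.012, -1.0]]
ft_force: [0.5, -0.4, -0.3]
grip_width: 0.0851
```

apply_moves(motion=[{"tx":0,"ty":0,"tz":-1,"turn":0,"jaw":1},{"tx":0,"ty":0,"tz":-4,"turn":0,"jaw":1},{"tx":0,"ty":0,"tz":-8,"turn":0,"jaw":1},{"tx":0,"ty":0,"tz":-12,"turn":0,"jaw":1},{"tx":0,"ty":0,"tz":-12,"turn":0,"jaw":1}])

```text
time_s: 57.92
position: [0.4865, -0.0357, 0.2102]
tool_rot: [[-0.106, 0.994, 0.001], [0.994, 0.106, -0.011], [-0.011, -0.001, -1.0]]
ft_force: [0.2, 0.9, 0.6]
grip_width: 0.0856
```

```bash
python3 -c "
from meas import *
caps(dict(green=(180,120,380,415)))"
```

```text
green wrist z 0.1298 circ [480.5 -33.7] r 21.2 cloudmid [480.3 -34.3]
```

apply_moves(motion=[{"tx":-3,"ty":0,"tz":0,"turn":0,"jaw":1},{"tx":-7,"ty":0,"tz":0,"turn":0,"jaw":1},{"tx":-11,"ty":0,"tz":0,"turn":0,"jaw":1},{"tx":-15,"ty":0,"tz":0,"turn":0,"jaw":1},{"tx":-18,"ty":0,"tz":0,"turn":0,"jaw":1}])

```text
time_s: 58.38
position: [0.5039, -0.2171, 0.2068]
tool_rot: [[-0.105, 0.994, -0.006], [0.994, 0.105, -0.009], [-0.008, -0.007, -1.0]]
ft_force: [-0.2, -0.1, 0.5]
grip_width: 0.0856
```

apply_moves(motion=[{"tx":-4,"ty":-3,"tz":0,"turn":0,"jaw":1},{"tx":-8,"ty":-5,"tz":0,"turn":0,"jaw":1},{"tx":-12,"ty":-7,"tz":0,"turn":0,"jaw":1},{"tx":-13,"ty":-8,"tz":0,"turn":0,"jaw":1},{"tx":-13,"ty":-8,"tz":0,"turn":0,"jaw":1}])

```text
time_s: 58.8
position: [0.4353, -0.3592, 0.2063]
tool_rot: [[-0.1, 0.995, -0.008], [0.995, 0.1, -0.008], [-0.007, -0.009, -1.0]]
ft_force: [-0.8, 0.1, -0.1]
grip_width: 0.0855
```

```bash
python3 - <<'E'
from rk import *
C=cam("top");p,d=get_image("top");X=cloud(d,C);cv2.imwrite("pics/top3.png",p[:,:,::-1])
for nm,a in dict(red=(-8,8,120,60,255,(270,155,310,200)),blue=(100,125,120,60,255,(260,210,330,250)),green=(45,80,120,40,255,(260,200,330,250)),jar=(0,180,0,0,70,(248,168,270,192)),beaker=(5,18,120,60,255,(385,255,412,282))).items():
    m=mask(p,*a);P=X[m&(d>0)];z=np.percentile(P[:,2],90);T=P[abs(P[:,2]-z)<.005]
    print(nm,m.sum(),'z',z.round(4),((T.max(0)+T.min(0))/2).round(4))
m=mask(p,20,35,120,100,255,(130,200,205,290));print('rack top',rect(m,'top',.133));P=X[m];print(np.median(P,0))
E
python3 go.py .4 -.4 .2 6
```

```text
red 254 z 0.1327 [0.6089 0.0024 0.1321]
blue 228 z 0.1324 [0.4747 0.0349 0.1319]
green 214 z 0.133 [ 0.4812 -0.0351  0.1319]
jar 145 z 0.0696 [0.6071 0.0823 0.0686]
beaker 209 z 0.063 [ 0.3705 -0.2741  0.0626]
rack top [433.4 316.3  98.1  56.5  81.2]
[0.43256062 0.31446333 0.13239808]
t 58.85 pos [ 0.4364 -0.3567  0.2065] yaw 5.8 F [-0.   0.4  0.1] w 0.0856 shift_cm [-3.93 -4.05  0.71] turn -0.2 q6 -56.7
```

View pics/top3.png

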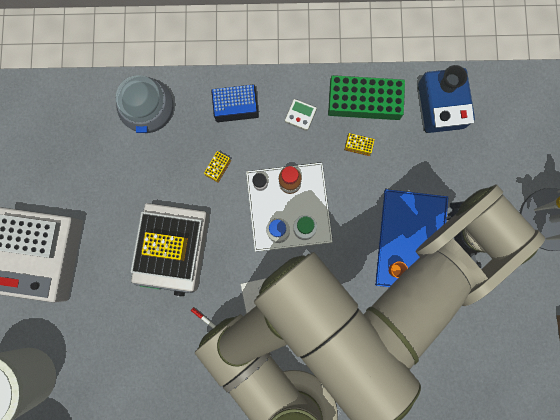

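The top view shows the rack on the mat at (163,246). All three bottles are back at (290,175), (277,229) and (305,225), and the jar (260,181) and beaker (399,269) are unmoved. The gripper is clear of everything, so I'm handing in.

```bash
python3 -c "
from rig import close_job
print(close_job())"
```

```text
the job is handed in; nothing more can be done
None
```

The job is done and handed in at about 59 s of robot time. I lifted green, blue and red into the blue tray, set the rack on the shaker mat, then put red, blue and green back where they had stood.

**Last checks**
- **Bottles:** all three stand upright. The close-up wrist camera put each cap within about 0.5 mm of where it started, and the top camera within about 1.5 mm.
- **Jar and beaker:** both are within 0.2 mm of their first readings.
- **Rack:** its angle matches the mat's to about 0.1°. The cameras disagree slightly on centring: the wrist camera put it about 2 mm off the middle and the top camera about 4 mm. I left it there.
- **Forces:** set-down contact peaked at about 10 N, and nothing was dropped.

**What went wrong along the way**
- **Missed first grasp:** the real fingertips sat about 40 mm higher than the reported tool position implied. The fingers closed in the air above the green cap without touching it. I measured the offset from the wrist camera and used it from then on.
- **Tool tilt:** the tool slowly picked up tilt over many moves, up to about 2° with the gripper empty and about 1.5° while carrying. I reduced it before the last grasp.

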